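Seat a round tensile bar in the V-block against its end stop

TASK

Take the aluminium test bar from the rack and lower it gently into the two Vs of the V-block. Then push it along the Vs until it bears firmly on the end stop, about 6 to 8 N, without shoving the stop from its setting, and leave it there, lying in both Vs and touching the stop. Do not disturb the brass bar or the other things on the bench.

Things in the scene. Friction and masses are not known exactly. Their poses are not given: they have to be found in the camera images.
- alu_bar_mid (a point): silvery aluminium round tensile bar, 160 mm long, 0.11 to 0.22 kg: two heads of 24 mm diameter and 55 mm length, between them a waist of 14 mm diameter and 50 mm length, to be gripped from above. This point is its centre, on its axis at mid-length; x runs along the bar (both ends are alike). It lies level in either berth of the rack
- brass_bar_mid (a point): brass-coloured bar of the same shape and size in the other berth of the rack, 90 mm beside (axis to axis); leave it. Its centre, x along the bar
- rack: grey plastic rack, 164 x 124 mm, fixed to the bench, with two berths for bars; a bar in it lies along the rack's x axis, its axis 40 mm above the bench. Under the waist 88 mm along the bar are open for fingers down to the base plate, 34 mm below the bar's axis. Origin: centre of its underside
- vblock: steel V-block fixture fixed to the bench. Origin: on the bench, midway between its two V supports; x along the Vs towards the blue end stop, z up. Base plate 12 mm thick, 84 mm wide, from x = -105 to +140 mm. Supports at x = -52 and +52 mm, each 22 mm long in x, 64 mm wide, 56 mm high; 82 mm clear between them for fingers, down to the base plate
- v_axis (a point): a point fixed to the V-block, 52 mm above its origin: where the axis of a bar that lies in the two 90 degree Vs passes (x along it, towards the end stop). A bar laid with its centre 20 mm before this point (towards -x) lies in both Vs, clear of the stop. Home, its centre is 10 mm before to 10 mm past this point. It slides in the Vs with 1 to 3 N of drag
- stop_track (a point): a point fixed to the V-block, on the Vs' axis: the middle of the places where the end stop may be set. The stop is a blue block, 34 mm wide, 62 mm high (thumb screw on top to 74 mm), with a 19 mm round steel anvil facing -x, its face 10 mm before to 10 mm past this point: not measured, to be felt. It stands firm up to 12 N, is shoved along at about 14 N, and does not spring back
- amber_vial: dark little reagent bottle with black cap, 27 mm diameter, 58 mm high, standing on the bench; leave it. Origin: centre of its underside
- gauge: black dial thickness gauge lying on the bench, 68 x 113 x 18 mm; leave it. Origin: centre of its underside
- cup: white round moulded dish, 70 mm diameter, 41 mm high; leave it. Origin: centre of its underside
Not all that is in view belongs to the job. There is more than one size of the part that bears alu_bar_mid; the job needs the larger.

How it is judged:
By the outcome, as a careful person would: the job done as asked, in the order asked, and still so for the second after the job is handed in, with the robot touching nothing.
It also fails if it takes over 53 s, if anything falls off the work surface, if the arm or the gripper's body presses on something with over 40 N, if the wrist force passes 120 N, or if a joint passes its speed limit or range.

ROBOT

A 7-joint arm with a two-finger parallel gripper is mounted at the origin on a cart in front of the work surface, level with it; the furniture and walls round the work are solid. World frame = base frame: x ahead of the robot, y to its left, z up, the work surface at z = 0. Lengths are in m, angles in rad, forces in N, time in s.
With the tool pointing down it reaches from about 0.35 to 0.9 m from the base axis. Payload 7.2 kg.
Tool frame: the origin (TCP) lies between the finger pads; the fingertips stand 25 mm ahead of it and the grasp point (between the pads) lies 6 mm ahead of it; z points along the fingers, x is the direction in which the jaws open and shut, and the axes are right-handed (so a half turn about z gives the same grasp; the last joint's range is limited). The gripper opens to 85 mm and grips with 20 to 120 N. Pads are 22 mm wide; open, the fingers measure 114 mm over their backs; the gripper's body (76 mm by 85 mm) begins 54 mm behind the grasp point. The pads swing forward as they close: fully open they stand 13 mm farther back than shut.
Start: joints at [-1.265, 0.411, -0.013, 1.596, 0.006, 1.134, -0.082], TCP at [0.228, 0.582, 0.223] pointing down, gripper open.
Joint ranges: [-2.95, 2.95], [-0.29, 1.99], [-1.47, 1.44], [0.14, 2.54], [-1.03, 4.17], [0.13, 1.85], [-2.86, 2.86]. Speed limits (rad/s): [2.39, 2.39, 3.01, 3.01, 3.14, 3.14, 3.14].

INTERFACE

Orientations are given as [roll, pitch, yaw] about the fixed x, y, z axes, in that order (R = Rz(yaw) Ry(pitch) Rx(roll)).
In Python, from plant import * gives the robot as it stands.
- The arm moves only by the tool step_arm, never from a script. Its argument "motion" is a list of rows, each a list of 6 numbers: the shift along the world's x, y, z in mm, then the turn, a rotation vector about the world's x, y, z in degrees. In form: [[x, y, z, wx, wy, wz], ...]. A call has exactly 5 rows; each row is the pose to reach, as a shift and turn from the pose measured when the call began; what a row does not reach only later rows make up. A row lasts 1/10 s, in which the tool goes at most 50 mm and 8.59 degrees, less where a joint would pass 70% of its speed; a pose out of reach is approached as far as the arm can. A call with a gripper value outside its range is refused whole. "hand" is the closure, from -1 (fully open) to 1 (shut), so that 0 is half open, set as the call begins (left out, the last holds). The fingers move at their own pace and stop on an object; the grip force is fixed at half the most. Time passes only in rows, so rows that repeat a pose let the fingers close, or fill a call up. It gives the time, the measured TCP pose, the force and the opening at its end, in the units of the state.
- state(): the state, without advancing time (a new reading comes with each control period).
- grab_frame(name): name is "scene" or "top" or "wrist"; returns a dict with "img" (384x512x3 uint8, blue, green, red), "fx", "fy", "cx", "cy" (pixels), "R" (3x3) and "t" (3): a world point X has camera coordinates R X + t; the wrist camera has in their place "hand_eye" (4x4, takes a point from camera to tool coordinates, whose origin is the TCP and whose axes are the tool frame's). Camera axes: x right, y down, z forward; pixel columns grow to the right and rows downward; lengths in m; the calibration is good to about 2 mm. The wrist camera is an equidistant fisheye: a pixel r from the principal point sees the ray r / f radians off the axis. A picture is of the moment at which its call begins: read the wrist's pose just before it. There is no depth.
- job_done(): hands the job in, once; it reports no verdict.
The state is a dict: "clock": time; "q": joint angles; "joint_vel": joint speeds; "joint_torque": joint torques, N m; "tool_pos": TCP position; "tcp_rot": TCP orientation; "ft_force": force on the tool from outside, world axes, zero at the start; "wrist_torque": the same for the moment, N m; "grip_width": opening from 0.0 (shut) to 1.0 (fully open).
Only numpy, scipy, OpenCV 4.12 (cv2) and the standard library are available. Lean on these libraries where they do the work, as an engineer would, in place of code of your own. Each camera call takes 0.05 s, during which the arm holds its last target.

## Working session

There is one attempt and no reset: what is moved stays moved. The work goes in short steps, Python scripts to look and compute and a tool call to move; the robot and the scene stay as the last step left them, time stands still between calls to the robot, and variables do not carry over. Pictures are saved under pics/ and viewed, and the job is handed in when it is done.

Besides the shell and the picture viewer there is one more tool, called after "Request:" by a JSON object that holds its "api" and its "payload", one argument or row to a line. step_arm: Moves the arm, as the interface text tells. Its arguments: {"type":"object","properties":{"motion":{"type":"array"},"hand":{"type":"number"}},"required":["motion"]}

```bash
ls; mkdir -p pics
python3 - <<'E'
from plant import *
import cv2
s=state()
for k,v in s.items(): print(k,v)
for n in ["scene","top","wrist"]:
    f=grab_frame(n); cv2.imwrite(f"pics/{n}0.png",f["img"])
    import pickle; pickle.dump((s,f),open(f"pics/{n}0.pkl","wb"))
    print(n,{k:v for k,v in f.items() if k!="img"})
E
```

```text
pics
clock 0.0
q [-1.26519555  0.41195302 -0.01272976  1.59703487  0.00561387  1.13432068
 -0.08221531]
joint_vel [-1.63250851e-03 -9.64115433e-04 -2.36476607e-04 -2.33897948e-05
 -5.96368410e-04  1.56790745e-03 -2.33250798e-03]
joint_torque [ 9.92522791e-05 -6.00611901e+01  6.82612360e-01 -2.99408036e+01
  1.38625887e-02  1.05228744e-02  4.47114985e-06]
tool_pos [0.22806937 0.58134904 0.22262366]
tcp_rot [3.14146796e+00 1.67551974e-03 1.19702687e+00]
ft_force [-0.13764236  0.25405284  0.72880127]
wrist_torque [-0.02677434 -0.02141671 -0.01756095]
grip_width 1.004535869533601
scene {'fx': 454.5821115478166, 'fy': 454.5821115478166, 'cx': 257.7634684995834, 'cy': 194.94348726875012, 'R': array([[ 0.77361327, -0.63355005,  0.01169805],
       [-0.48300404, -0.60153366, -0.63628952],
       [ 0.41015803,  0.48659181, -0.77136165]]), 't': array([-0.43420566,  0.3308847 ,  0.88135768])}
top {'fx': 381.21187154436006, 'fy': 381.21187154436006, 'cx': 260.4091161533774, 'cy': 199.32411179302179, 'R': array([[ 1.16158221e-03, -9.99946717e-01, -1.02573442e-02],
       [-9.96114970e-01, -2.53801469e-04, -8.80619256e-02],
       [ 8.80546301e-02,  1.03197852e-02, -9.96062189e-01]]), 't': array([0.00473073, 0.54933146, 0.92348712])}
wrist {'fx': 297.3186396354542, 'fy': 297.3186396354542, 'cx': 252.53060929741642, 'cy': 185.84843857031657, 'hand_eye': array([[ 9.99999998e-01, -3.19105056e-05, -4.72382733e-05,
         1.39460061e-03],
       [ 4.47152877e-05,  9.53061832e-01,  3.02775731e-01,
        -7.78843731e-02],
       [ 3.53592686e-05, -3.02775732e-01,  9.53061832e-01,
        -1.50097662e-01],
       [ 0.00000000e+00,  0.00000000e+00,  0.00000000e+00,
         1.00000000e+00]])}
```

View pics/scene0.png

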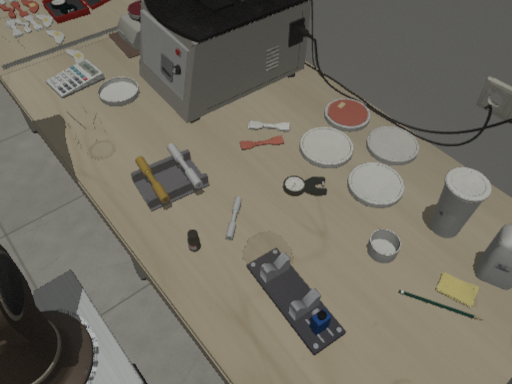

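View pics/top0.png

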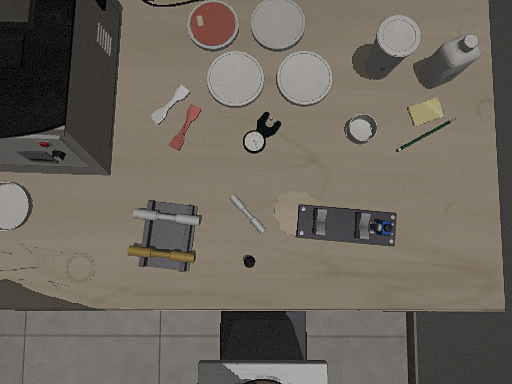

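View pics/wrist0.png

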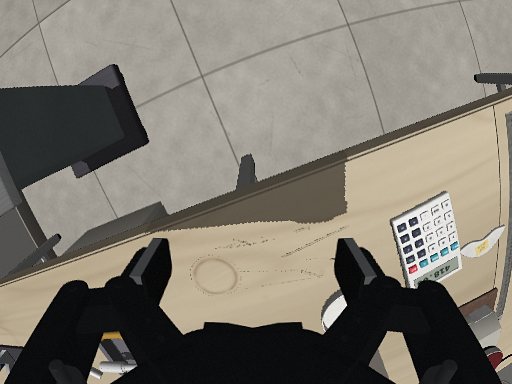

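The top view shows the alu bar at about (167,216), the brass bar at (162,254) and the rack around (168,236). The V-block is at (346,225) with its blue stop at (385,228), the vial is at (249,262), and the smaller decoy bar is at (248,214). I'll enlarge both views for precise features.

Run:
```python
import cv2
t=cv2.imread("pics/top0.png"); s=cv2.imread("pics/scene0.png")
def crop(im,x0,y0,x1,y1,k,n): cv2.imwrite(n,cv2.resize(im[y0:y1,x0:x1],None,fx=k,fy=k,interpolation=cv2.INTER_CUBIC))
crop(t,120,195,220,275,8,"pics/t_rack.png")
crop(t,290,195,405,255,6.9,"pics/t_vb.png")
crop(s,125,135,215,210,8,"pics/s_rack.png")
crop(s,240,240,350,350,5.4,"pics/s_vb.png")
```

```text
(no output)
```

View pics/t_rack.png

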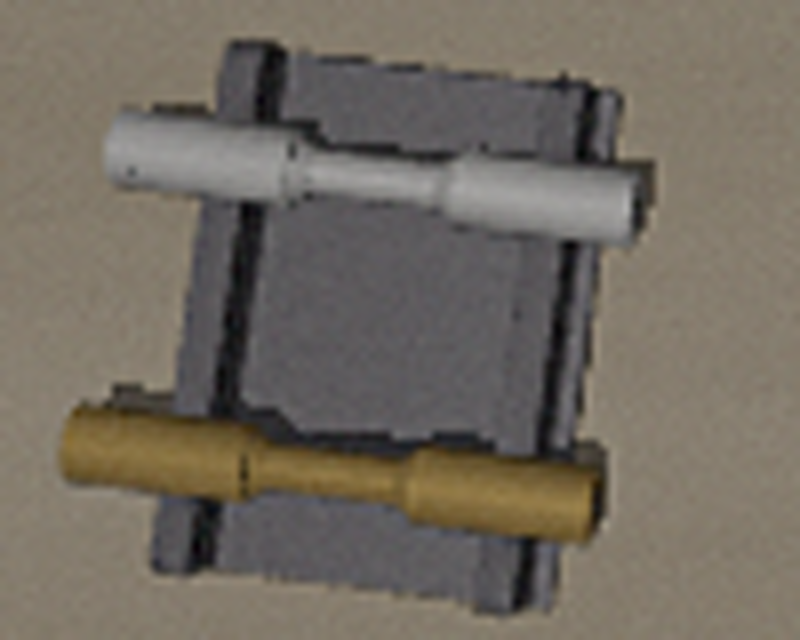

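View pics/t_vb.png

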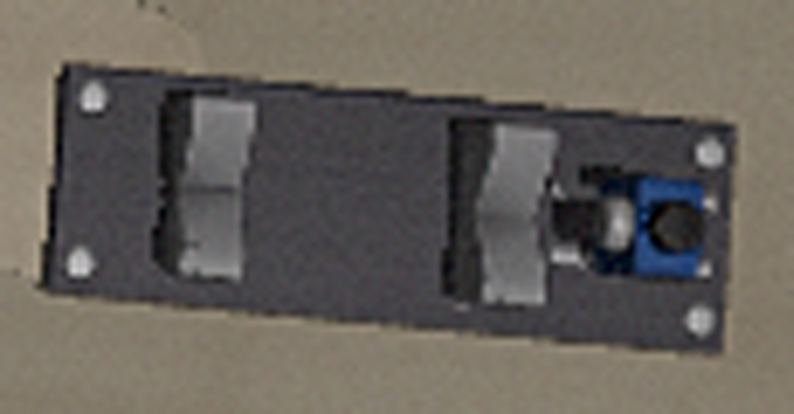

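View pics/s_rack.png

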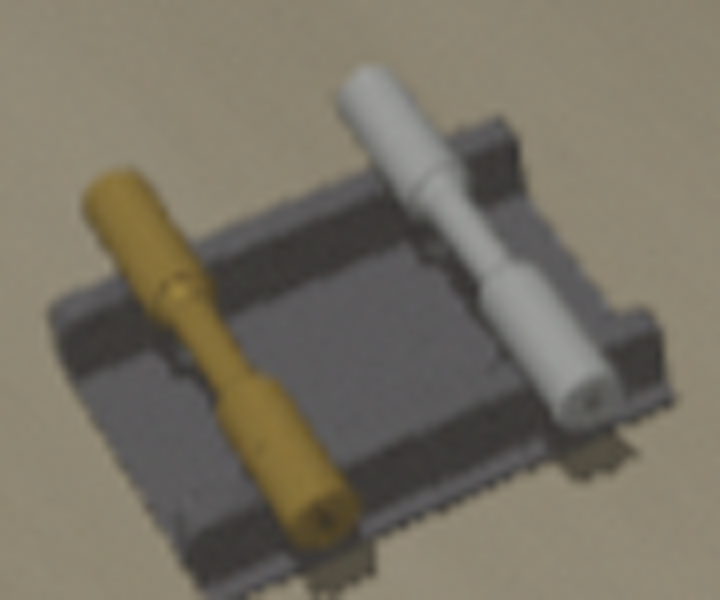

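View pics/s_vb.png

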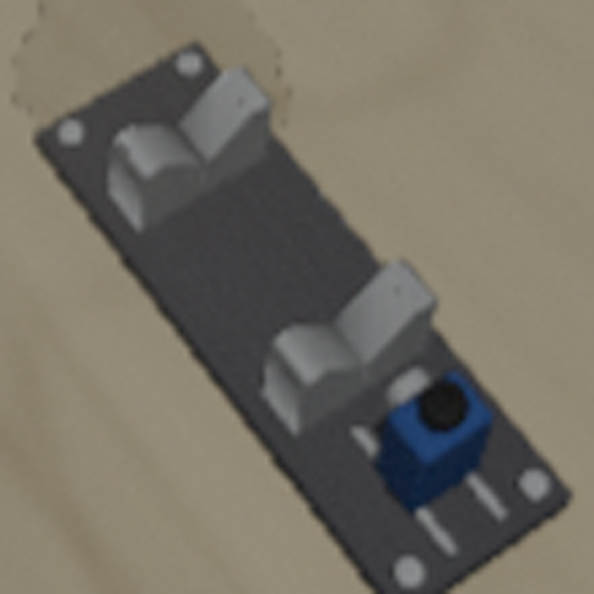

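```bash
cat > h.py <<'E'
import numpy as np, pickle, cv2
from scipy.optimize import least_squares
T=pickle.load(open("pics/top0.pkl","rb"))[1]; S=pickle.load(open("pics/scene0.pkl","rb"))[1]
def proj(f,X):
    c=np.asarray(X)@f["R"].T+f["t"]; return np.stack([f["fx"]*c[...,0]/c[...,2]+f["cx"],f["fy"]*c[...,1]/c[...,2]+f["cy"]],-1)
def px(u,k,o): return (np.array(u)+.5)/k-.5+np.array(o)
def tri(obs):
    r=least_squares(lambda X:np.concatenate([proj(f,X)-u for f,u in obs]),[.5,0,.03]); return r.x,np.sqrt(np.mean(r.fun**2))
def place(p,L):
    c,s=np.cos(p[3]),np.sin(p[3]); L=np.asarray(L,float)
    return np.stack([p[0]+c*L[:,0]-s*L[:,1],p[1]+s*L[:,0]+c*L[:,1],p[2]+L[:,2]],-1)
def fit(obs,p0,fixz=None):  # obs: (f, local, uv)
    def g(p): return np.concatenate([(proj(f,place(p,[l]))[0]-u) for f,l,u in obs])
    r=least_squares(g,p0,loss="soft_l1"); return r.x,g(r.x).reshape(-1,2)
E
python3 - <<'E'
from h import *
tr=lambda u:px(u,8,(120,195)); sr=lambda u:px(u,8,(125,135))
tv=lambda u:px(u,6.9,(290,195)); sv=lambda u:px(u,5.4,(240,240))
# bars: crude: mid of shoulders on silhouette centreline
for n,a,b,c,d in [("alu",(292,165),(448,190),(430,195),(495,272)),("brass",(248,462),(408,482),(180,292),(240,385))]:
    P,e=tri([(T,tr(a)),(S,sr(c))]);Q,e2=tri([(T,tr(b)),(S,sr(d))])
    print(n,P,Q,(P+Q)/2,np.linalg.norm(P-Q),np.degrees(np.arctan2(*(Q-P)[1::-1])),e,e2)
# vblock; local: left end in top image = -x; y_local: x=-Y world -> y_local=+X world (up in top image)
m=[(-.105,.042,.012),(-.105,-.042,.012),(.140,.042,.012),(.140,-.042,.012)]
obs=[(T,m[0],tv((62,65))),(T,m[1],tv((42,292))),(T,m[2],tv((735,122))),(T,m[3],tv((722,352))),
(S,m[0],sv((195,42))),(S,m[1],sv((38,135))),(S,m[2],sv((570,492)))]
sp=lambda x,y:(x,y,.056)
obs+=[(T,sp(-.063,.032),tv((192,96))),(T,sp(-.041,.032),tv((256,101))),(T,sp(-.041,-.032),tv((241,278))),(T,sp(-.063,-.032),tv((178,274))),
(T,sp(.041,.032),tv((494,122))),(T,sp(.063,.032),tv((557,128))),(T,sp(.063,-.032),tv((545,304))),(T,sp(.041,-.032),tv((480,302))),
(S,sp(-.063,.032),sv((238,66))),(S,sp(-.041,.032),sv((269,100))),(S,sp(.041,.032),sv((400,260))),(S,sp(.063,.032),sv((435,298))),]
p,r=fit(obs,[.5,-.2,0,-1.57]); print("vb",p,np.degrees(p[3])); print(r.round(1).tolist())
v,e=tri([(T,np.array([249.,262])),(S,np.array([194.,240]))]);print("vial",v,e)
c,s=np.cos(p[3]),np.sin(p[3])
print("v_axis",place(p,[[0,0,.052],[-.02,0,.052]]))
E
```

```text
alu [0.50816432 0.26193118 0.03484799] [0.50046996 0.21094698 0.04595572] [0.50431714 0.23643908 0.04040185] 0.05274441707954163 -98.58212085012573 0.37308281047821057 0.24422093331814612
brass [0.41913172 0.27044923 0.04137887] [0.41288796 0.22129072 0.04498337] [0.41600984 0.24586998 0.04318112] 0.04968435534136528 -97.2385340588678 0.013599696065659913 0.18056143697314142
vb [ 0.48845961 -0.19232451 -0.00414446 -1.65818489] -95.00699579043767
[[0.1, -0.2], [0.4, 0.2], [-0.1, 0.1], [-0.1, 0.3], [-0.2, -0.4], [-1.4, -0.1], [0.7, 0.6], [0.0, -0.4], [-0.1, -0.3], [0.1, 0.6], [0.1, 0.4], [-0.4, -0.4], [-0.4, -0.5], [-0.4, 0.7], [-0.2, 0.2], [0.2, -0.3], [0.5, 0.6], [0.1, -0.7], [0.4, 0.4]]
vial [0.39668877 0.03187481 0.02688277] 0.4759636965428598
v_axis [[ 0.48845961 -0.19232451  0.04785554]
 [ 0.49020516 -0.17240082  0.04785554]]
```

The wrist camera goes over the rack for refinement.

Request:
{"api": "step_arm", "payload": {
  "motion": [
    [25,-32,4,0,0,-7],
    [52,-66,8,0,0,-15],
    [80,-100,12,0,0,-23],
    [108,-135,16,0,0,-31],
    [136,-170,20,0,0,-39]
  ],
  "hand": -1
}}

```text
clock: 0.65
tool_pos: [0.3649, 0.4099, 0.2429]
tcp_rot: [3.141, 0.001, 0.511]
ft_force: [0.3, 0.0, -0.3]
grip_width: 1.003
```

Request:
{"api": "step_arm", "payload": {
  "motion": [
    [28,-35,-4,0,0,-8],
    [56,-70,-8,0,0,-16],
    [84,-105,-12,0,0,-24],
    [112,-140,-16,0,0,-31],
    [139,-174,-20,0,0,-36]
  ]
}}

```text
clock: 1.15
tool_pos: [0.5047, 0.2341, 0.2228]
tcp_rot: [3.142, 0.001, -0.122]
ft_force: [-0.1, 1.8, -0.7]
grip_width: 1.001
```

```bash
cat > snap.py <<'E'
import sys,pickle,cv2
from plant import *
n=sys.argv[1]; cam=sys.argv[2] if len(sys.argv)>2 else "wrist"
s=state(); f=grab_frame(cam); cv2.imwrite(f"pics/{n}.png",f["img"]); pickle.dump((s,f),open(f"pics/{n}.pkl","wb"))
print(s["clock"],s["tool_pos"],s["tcp_rot"],s["ft_force"],s["grip_width"])
E
python3 snap.py w1
```

```text
1.15 [0.5047425  0.23414815 0.22276519] [ 3.14158196e+00  1.31630295e-03 -1.22445744e-01] [-0.08118309  1.75961978 -0.65179121] 1.0007559341175236
```

View pics/w1.png

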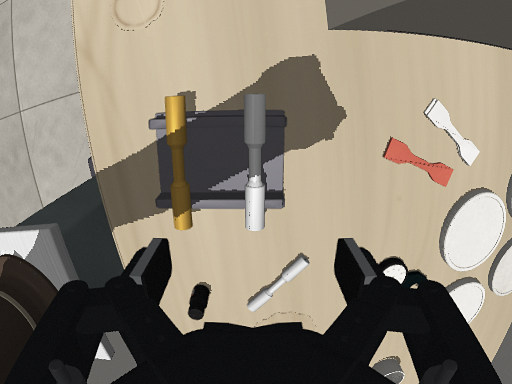

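Run:
```python
import cv2
t=cv2.imread("pics/w1.png")
cv2.imwrite("pics/w1c.png",cv2.resize(t[85:240,140:300],None,fx=3.8,fy=3.8,interpolation=cv2.INTER_CUBIC))
```

```text
(no output)
```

View pics/w1c.png

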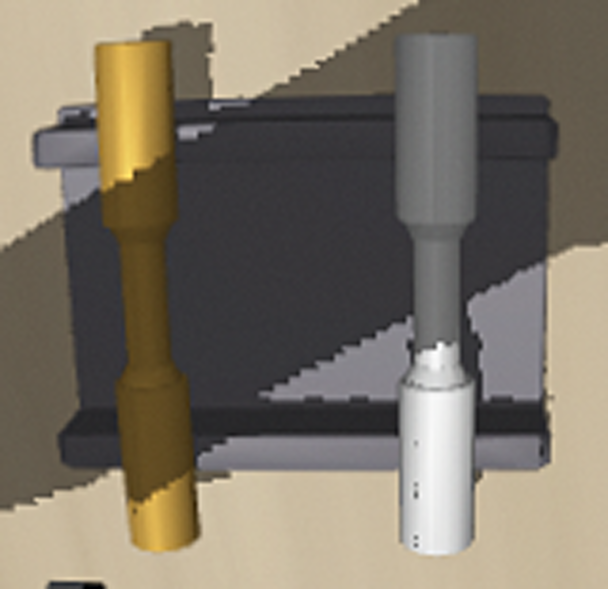

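```bash
cat >> h.py <<'E'
from scipy.spatial.transform import Rotation as Ro
def wproj(sf,X):
    s,f=sf; Rt=Ro.from_euler("xyz",s["tcp_rot"]).as_matrix(); H=f["hand_eye"]
    t=(np.atleast_2d(X)-s["tool_pos"])@Rt; c=(t-H[:3,3])@H[:3,:3]
    K=np.array([[f["fx"],0,f["cx"]],[0,f["fy"],f["cy"]],[0,0,1.]])
    return cv2.fisheye.projectPoints(c.reshape(-1,1,3),np.zeros(3),np.zeros(3),K,np.zeros(4))[0].reshape(-1,2)
def wray(sf,u,z):
    return least_squares(lambda xy:wproj(sf,[xy[0],xy[1],z])[0]-u,np.array(sf[0]["tool_pos"][:2])).x
def load(n): return pickle.load(open(f"pics/{n}.pkl","rb"))
E
python3 - <<'E'
from h import *
W=load("w1"); q=lambda u:px(u,3.8,(140,85))
for nm,a,b,z in [("alu sh",(437,226),(437,384),.04),("alu ends",(436,35),(437,551),.047),("brass sh",(139,230),(153,380),.04)]:
    A=wray(W,q(a),z);B=wray(W,q(b),z);print(nm,A,B,(A+B)/2,np.linalg.norm(A-B),np.degrees(np.arctan2(*(B-A)[::-1])))
tr=lambda u:px(u,8,(120,195)); sr=lambda u:px(u,8,(125,135))
for w,t,s in [((437,226),(292,165),(430,195)),((437,384),(448,190),(495,272))]:
    r=least_squares(lambda X:np.concatenate([wproj(W,X)[0]-q(w),proj(T,X)-tr(t),proj(S,X)-sr(s)]),[.5,.2,.04]);print(r.x,r.fun.round(1))
E
```

```text
alu sh [0.50955876 0.25643754] [0.50361551 0.2074228 ] [0.50658713 0.23193017] 0.049373743710934774 -96.91361588216165
alu ends [0.51611801 0.31284918] [0.49713577 0.15397229] [0.50662689 0.23341074] 0.1600068539459641 -96.8132689823118
brass sh [0.41947057 0.26733804] [0.41497126 0.21961963] [0.41722091 0.24347883] 0.0479300592192311 -95.38641568380594
[0.5088133  0.25728536 0.0414099 ] [-0.7 -0.4  0.9  0.   1.4 -0.9]
[0.50279307 0.20993701 0.0467899 ] [-0.9 -0.2  0.2 -0.7  1.3 -0.4]
```

Request:
{"api": "step_arm", "payload": {
  "motion": [
    [1,-1,-22,0,0,0],
    [2,-1,-50,0,0,0],
    [2,-1,-78,0,0,0.2],
    [2,-1,-98,0,0,0.2],
    [2,-1,-100,0,0,0.2]
  ]
}}

```text
clock: 1.7
tool_pos: [0.5091, 0.2248, 0.1199]
tcp_rot: [3.135, 0.002, -0.131]
ft_force: [-0.1, 0.6, 0.0]
grip_width: 0.998
```

```bash
python3 snap.py w2
```

```text
1.7 [0.50912253 0.22483917 0.11987685] [ 3.13472838e+00  2.26169833e-03 -1.30849920e-01] [-0.13947746  0.59843918  0.008586  ] 0.9978209190468875
```

View pics/w2.png

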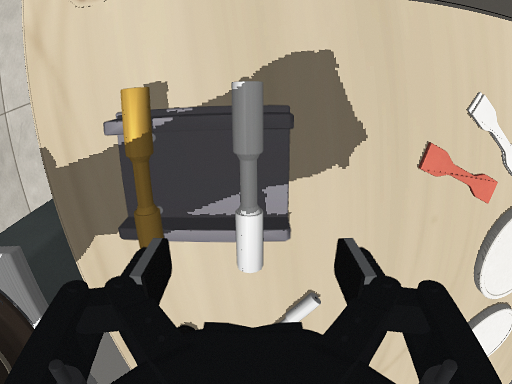

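```bash
python3 snap.py w3
python3 - <<'E'
from plant import *
print(state()["q"],state()["joint_vel"],state()["tool_pos"])
E
```

```text
1.75 [0.5100099  0.22515467 0.12118013] [ 3.13589871e+00  6.77194590e-04 -1.30985007e-01] [-0.08374243  0.80917275 -0.49775496] 0.9982626444752701
[-0.79327257  0.42371251  0.37517542  1.88637734 -0.19300921  0.86873349
 -0.45386827] [-0.0016322  -0.02560323  0.00792333 -0.02191194  0.0025364   0.00521676
 -0.00272588] [0.51083253 0.22546358 0.12240929]
```

Run:
```python
import cv2
t=cv2.imread("pics/w3.png")
cv2.imwrite("pics/w3c.png",cv2.resize(t[75:280,160:320],None,fx=2.9,fy=2.9,interpolation=cv2.INTER_CUBIC))
```

```text
(no output)
```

View pics/w3c.png

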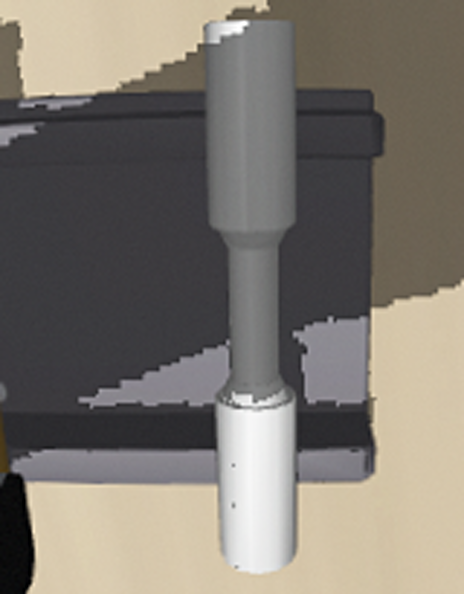

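Request:
{"api": "step_arm", "payload": {
  "motion": [
    [-2,3,0,0,0,0.3],
    [-4,6,0,0,0,0.6],
    [-4,7,0,0,0,0.6],
    [-4,7,0,0,0,0.6],
    [-4,7,0,0,0,0.6]
  ]
}}

```text
clock: 2.3
tool_pos: [0.507, 0.2326, 0.1228]
tcp_rot: [3.138, -0.001, -0.121]
ft_force: [0.1, -0.6, 0.0]
grip_width: 0.999
```

```bash
python3 snap.py w4
python3 - <<'E'
from h import *
W=load("w3"); q=lambda u:px(u,2.9,(160,75))
import json
E
```

```text
2.3 [0.50698297 0.23256099 0.12275038] [ 3.13753990e+00 -1.44892976e-03 -1.20524254e-01] [ 0.07945501 -0.61752916  0.02594698] 0.9990041826456808
```

View pics/w4.png

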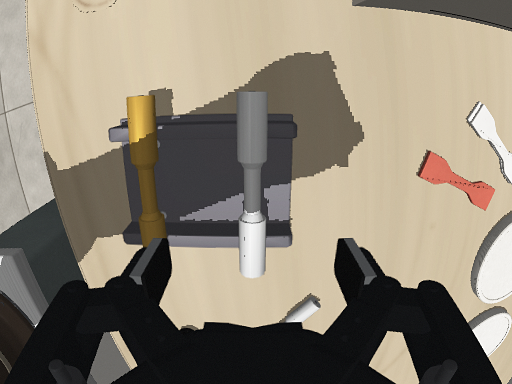

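Run:
```python
from h import *
W1=load("w1");W3=load("w3"); q1=lambda u:px(u,3.8,(140,85));q3=lambda u:px(u,2.9,(160,75))
C=[]
for a,b in [((437,226),(252,234)),((437,384),(256,397))]:
    f=lambda X:np.concatenate([wproj(W1,X)[0]-q1(a),wproj(W3,X)[0]-q3(b)])
    r=least_squares(f,[.5,.2,.04]);print("tri",r.x,r.fun.round(2)); print(" w3 z.04",wray(W3,q3(b),.04)); C.append(wray(W3,q3(b),.04))
print(np.mean(C,0))
a=wray(W3,q3((250,22)),.045);b=wray(W3,q3((258,570)),.042);print((a+b)/2,np.linalg.norm(a-b),np.degrees(np.arctan2(*(b-a)[::-1])))
W4=load("w4")
a=wray(W4,np.array([252.5,162.5]),.04);b=wray(W4,np.array([252.7,216]),.04);print("w4",(a+b)/2,np.linalg.norm(a-b),np.degrees(np.arctan2(*(b-a)[::-1])))
```

```text
tri [0.50976113 0.25835141 0.05147958] [ 0.03  0.02 -0.02 -0.01]
 w3 z.04 [0.50920473 0.25593345]
tri [0.50336573 0.20557689 0.03408587] [-0.05 -0.01  0.03  0.01]
 w3 z.04 [0.50377025 0.20805574]
[0.50648749 0.23199459]
[0.50639365 0.23106867] 0.16471279292694438 -97.03166951226646
w4 [0.50725361 0.2335082 ] 0.04671560265052764 -96.70086241796442
```

Request:
{"api": "step_arm", "payload": {
  "motion": [
    [0,0,-20,0,0,0],
    [0,0,-42,0,0,0],
    [0,0,-60,0.1,0,0],
    [0,0,-72,0.2,0,0],
    [0,0,-76,0.2,0,0]
  ]
}}

```text
clock: 2.85
tool_pos: [0.5065, 0.232, 0.0455]
tcp_rot: [3.14, 0.0, -0.121]
ft_force: [-0.1, 0.4, 0.2]
grip_width: 1.003
```

Request:
{"api": "step_arm", "payload": {
  "motion": [
    [0,0,0,0,0,0],
    [0,0,0,0,0,0],
    [0,0,0,0,0,0],
    [0,0,0,0,0,0],
    [0,0,0,0,0,0]
  ]
}}

```text
clock: 3.35
tool_pos: [0.5067, 0.2322, 0.046]
tcp_rot: [3.14, -0.0, -0.121]
ft_force: [1.3, -0.0, -0.3]
grip_width: 0.998
```

```bash
python3 snap.py w5
```

```text
3.35 [0.50665185 0.23215648 0.04596988] [ 3.14022394e+00 -8.55878269e-05 -1.20836480e-01] [ 1.29383652 -0.03799179 -0.25266304] 0.9980729941738615
```

View pics/w5.png

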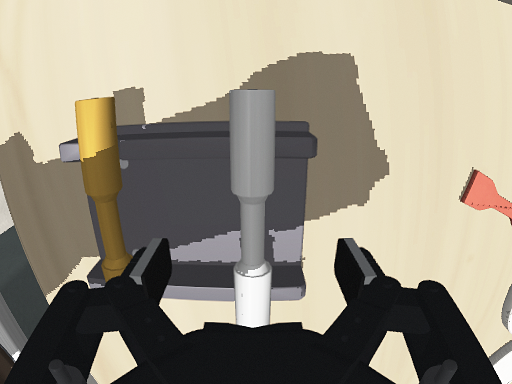

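Run:
```python
from h import *
W=load("w5")
d=np.array([np.cos(np.radians(-96.9)),np.sin(np.radians(-96.9)),0])
c=np.array([*W[0]["tool_pos"][:2],.04])
print(wproj(W,[c-.025*d,c,c+.025*d]))
a=wray(W,np.array([253,195.]),.04);b=wray(W,np.array([252,267.]),.04);print((a+b)/2,np.linalg.norm(a-b))
```

```text
[[252.48133352 193.38058149]
 [252.5032859  233.63406084]
 [252.52314005 269.04186399]]
[0.50666947 0.23245069] 0.04750723919999517
```

Centred. Closing the hand.

Request:
{"api": "step_arm", "payload": {
  "motion": [
    [0,0,0,0,0,0],
    [0,0,0,0,0,0],
    [0,0,0,0,0,0],
    [0,0,0,0,0,0],
    [0,0,0,0,0,0]
  ],
  "hand": 1
}}

```text
clock: 3.9
tool_pos: [0.5066, 0.2321, 0.0458]
tcp_rot: [3.14, 0.0, -0.121]
ft_force: [-1.1, 0.7, 0.2]
grip_width: 0.148
```

Request:
{"api": "step_arm", "payload": {
  "motion": [
    [0,0,0,0,0,0],
    [0,0,0,0,0,0],
    [0,0,0,0,0,0],
    [0,0,0,0,0,0],
    [0,0,0,0,0,0]
  ]
}}

```text
clock: 4.4
tool_pos: [0.5066, 0.2321, 0.0458]
tcp_rot: [3.14, 0.0, -0.121]
ft_force: [0.4, -0.3, -0.4]
grip_width: 0.0
```

```bash
python3 snap.py w6;python3 snap.py s6 scene
python3 - <<'E'
import cv2
a=cv2.imread("pics/w6.png");b=cv2.imread("pics/s6.png")[100:250,90:290]
cv2.imwrite("pics/s6c.png",cv2.resize(b,None,fx=4,fy=4,interpolation=cv2.INTER_CUBIC))
E
```

```text
4.4 [0.50656361 0.23208643 0.04582107] [ 3.14001912e+00  1.21755230e-04 -1.20866687e-01] [ 0.42619826 -0.28807939 -0.41189107] 2.2057115535527623e-05
4.45 [0.50654769 0.23207685 0.04580987] [ 3.13999183e+00  1.40600722e-04 -1.20888768e-01] [-0.12235368 -0.22409203 -0.1142168 ] 0.006091141556638394
```

View pics/w6.png

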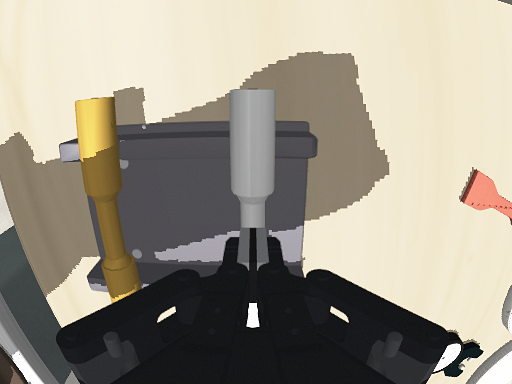

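View pics/s6c.png

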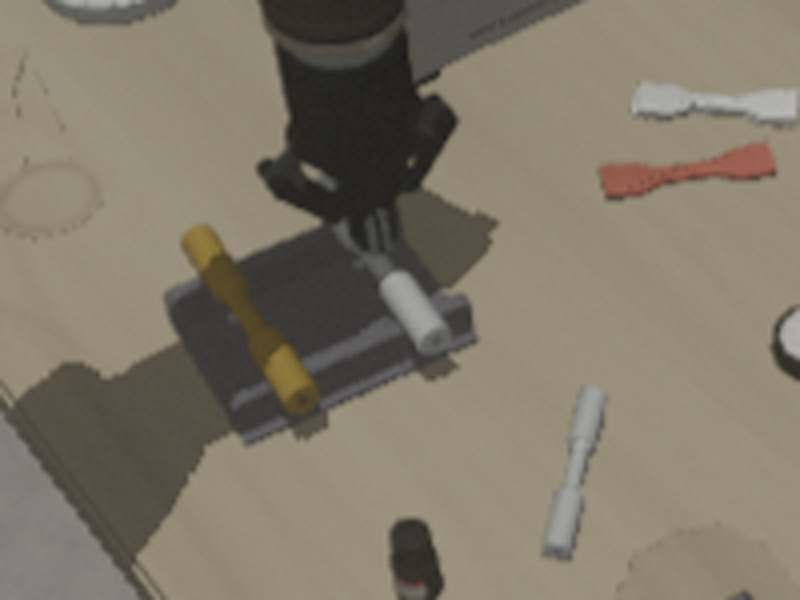

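Run:
```python
import cv2
a=cv2.imread("pics/w6.png")
cv2.imwrite("pics/w6c.png",cv2.resize(a[180:340,170:340],None,fx=4.5,fy=3.7,interpolation=cv2.INTER_CUBIC))
```

```text
(no output)
```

View pics/w6c.png

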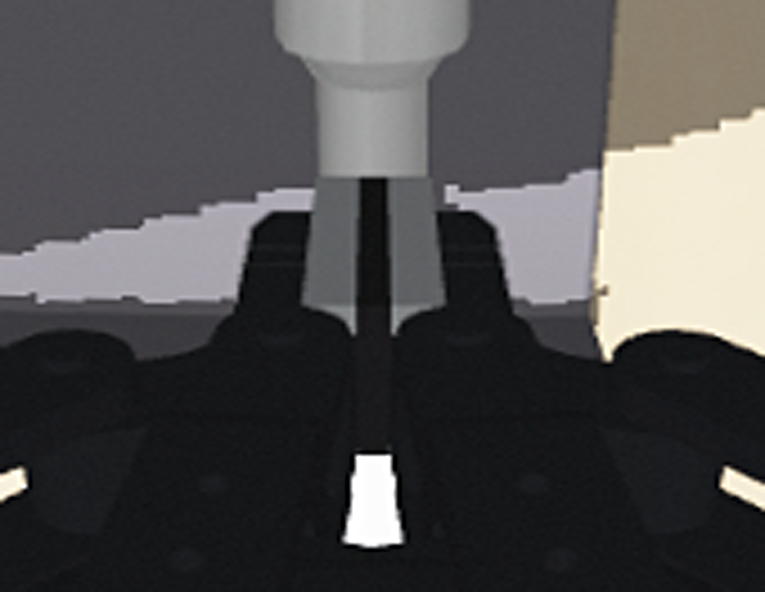

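Run:
```python
from h import *
W=load("w6"); s=W[0]; R=Ro.from_euler("xyz",s["tcp_rot"]).as_matrix()
for L in [(.0,-.011,.025),(.007,-.011,.025),(.011,-.011,.025),(0,-.011,-.006),(0,0,.025),(0,0,.006),(0,.011,.025)]:
    X=s["tool_pos"]+R@np.array(L); print(L,X.round(4),wproj(W,X).round(1))
W=load("w5"); s=W[0]
for L in [(.0425,-.011,.025),(.0425,-.011,.012),(.0425,.011,.012)]:
    X=s["tool_pos"]+R@np.array(L); print(L,X.round(4),wproj(W,X).round(1))
```

```text
(0.0, -0.011, 0.025) [0.5079 0.243  0.0208] [[252.5 204.5]]
(0.007, -0.011, 0.025) [0.5148 0.2421 0.0208] [[263.6 204.5]]
(0.011, -0.011, 0.025) [0.5188 0.2416 0.0208] [[269.9 204.4]]
(0, -0.011, -0.006) [0.5079 0.243  0.0518] [[252.5 225.4]]
(0, 0, 0.025) [0.5066 0.232  0.0208] [[252.5 220.3]]
(0, 0, 0.006) [0.5066 0.2321 0.0398] [[252.5 233.6]]
(0, 0.011, 0.025) [0.5052 0.2211 0.0208] [[252.5 235.5]]
(0.0425, -0.011, 0.025) [0.5502 0.2379 0.0209] [[318.7 204.2]]
(0.0425, -0.011, 0.012) [0.5502 0.2379 0.0339] [[323.1 211.9]]
(0.0425, 0.011, 0.012) [0.5475 0.2161 0.034 ] [[319.9 244. ]]
```

Run:
```python
from h import *
W=load("w6"); s=W[0]; R=Ro.from_euler("xyz",s["tcp_rot"]).as_matrix()
im=cv2.imread("pics/s6.png")
big=cv2.resize(im[125:200,150:230],None,fx=8,fy=8,interpolation=cv2.INTER_CUBIC)
for L,c in [((0,0,.025),(0,0,255)),((0,.0,0),(0,255,0)),((0,0,.006),(255,0,0)),((0.04,0,-.05),(255,0,255)),((-0.04,0,-.05),(255,0,255))]:
    X=s["tool_pos"]+R@np.array(L); u=proj(S,X); print(L,u.round(1))
    v=((u+.5-np.array([150,125]))*8-.5).astype(int); cv2.circle(big,tuple(int(i) for i in v),4,c,-1)
cv2.imwrite("pics/s6d.png",big)
```

```text
(0, 0, 0.025) [185.3 169.4]
(0, 0.0, 0) [184.2 162.8]
(0, 0, 0.006) [184.5 164.4]
(0.04, 0, -0.05) [196.3 142.9]
(-0.04, 0, -0.05) [167.2 154.9]
```

View pics/s6d.png

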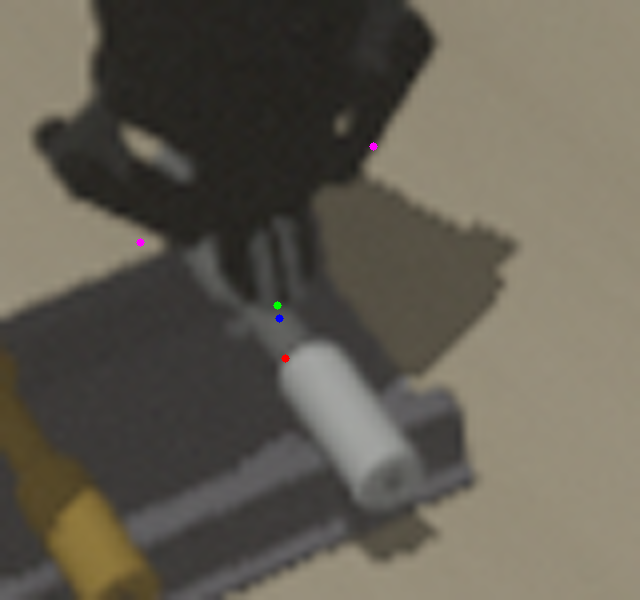

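The hand shut on nothing. Both pictures put the fingertips about at the TCP height (wrist tip edge at row 228 against 204 expected), so the fingers stand some 25–30 mm shorter than stated. I'll reopen and go lower while watching the force.

Request:
{"api": "step_arm", "payload": {
  "motion": [
    [0,0,0,0,0,0],
    [0,0,0,0,0,0],
    [0,0,0,0,0,0],
    [0,0,0,0,0,0],
    [0,0,0,0,0,0]
  ],
  "hand": -0.3
}}

```text
clock: 5.0
tool_pos: [0.5066, 0.2321, 0.0458]
tcp_rot: [3.14, 0.0, -0.121]
ft_force: [0.7, -0.4, 0.3]
grip_width: 0.648
```

Request:
{"api": "step_arm", "payload": {
  "motion": [
    [0,0,-2,0,0,0],
    [0,0,-5,0,0,0],
    [0,0,-8,0,0,0],
    [0,0,-11,0,0,0],
    [0,0,-14,0,0,0]
  ]
}}

```text
clock: 5.5
tool_pos: [0.5065, 0.232, 0.0315]
tcp_rot: [3.14, 0.0, -0.121]
ft_force: [-0.2, 0.4, 0.1]
grip_width: 0.649
```

```bash
python3 snap.py w7;python3 snap.py s7 scene
python3 - <<'E'
import cv2
b=cv2.imread("pics/s7.png")[125:200,150:230]
cv2.imwrite("pics/s7c.png",cv2.resize(b,None,fx=7,fy=7,interpolation=cv2.INTER_CUBIC))
E
```

```text
5.5 [0.50649913 0.23202962 0.03145691] [ 3.13987663e+00  2.72218479e-04 -1.20918004e-01] [-0.18227829  0.3793147   0.10193479] 0.6486806964567418
5.55 [0.50625732 0.23192004 0.03102923] [ 3.13946286e+00  7.09292449e-04 -1.20839806e-01] [-0.28556889  0.22758991 -0.30842717] 0.6511796108402802
```

View pics/w7.png

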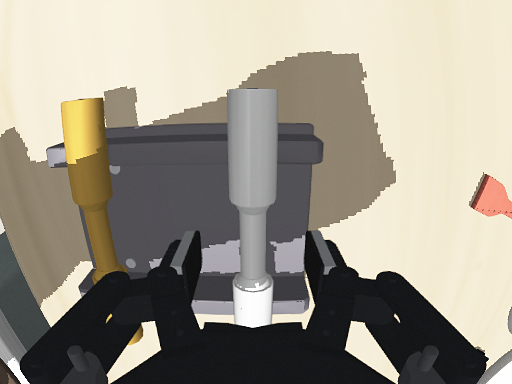

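View pics/s7c.png

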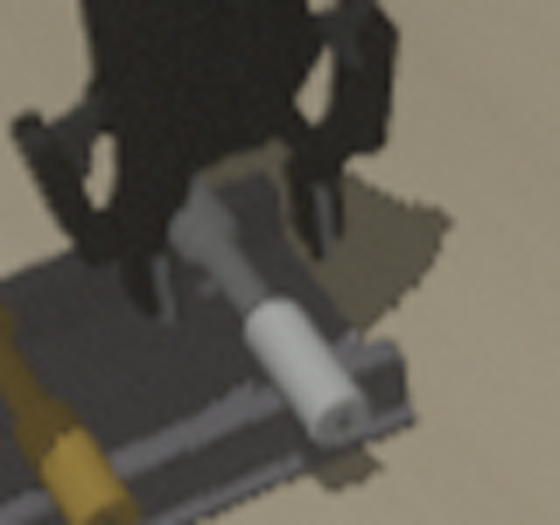

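Request:
{"api": "step_arm", "payload": {
  "motion": [
    [0,0,-2,0,0,0],
    [0,0,-5,0,0,0],
    [0,0,-8,0,0,0],
    [0,0,-11,0,0,0],
    [0,0,-12,0,0,0]
  ]
}}

```text
clock: 6.1
tool_pos: [0.506, 0.2318, 0.0189]
tcp_rot: [3.139, 0.001, -0.121]
ft_force: [0.1, -0.0, 0.6]
grip_width: 0.651
```

```bash
python3 snap.py w8;python3 snap.py s8 scene
python3 - <<'E'
import cv2
b=cv2.imread("pics/s8.png")[125:200,150:230]
cv2.imwrite("pics/s8c.png",cv2.resize(b,None,fx=7,fy=7,interpolation=cv2.INTER_CUBIC))
b=cv2.imread("pics/w8.png")[180:340,150:350]
cv2.imwrite("pics/w8c.png",cv2.resize(b,None,fx=3.7,fy=3.7,interpolation=cv2.INTER_CUBIC))
E
```

```text
6.1 [0.50604119 0.23182788 0.01885547] [ 3.13915073e+00  1.20682766e-03 -1.20852741e-01] [ 0.12752905 -0.04774071  0.55009887] 0.6513247963913215
6.15 [0.50607603 0.23178796 0.01885948] [ 3.13909883e+00  1.18899190e-03 -1.20909725e-01] [-0.09493587 -0.38451805 -0.30505468] 0.647525935633934
```

View pics/w8c.png

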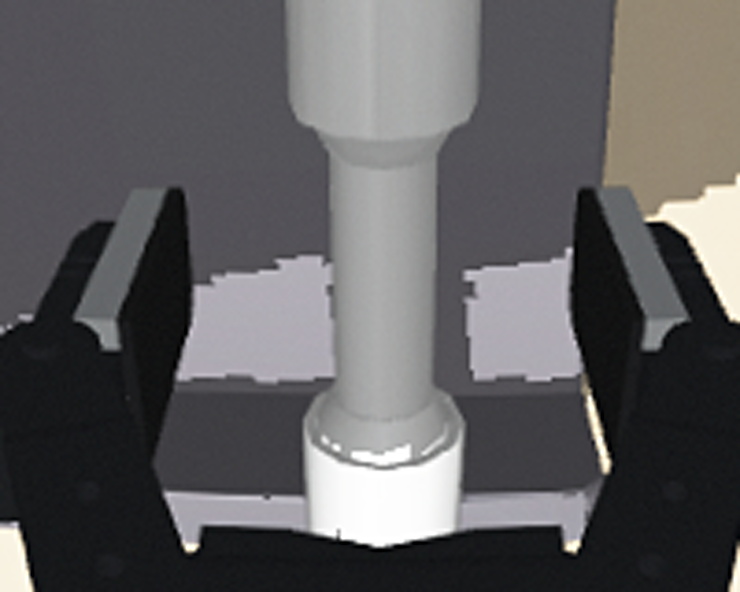

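View pics/s8c.png

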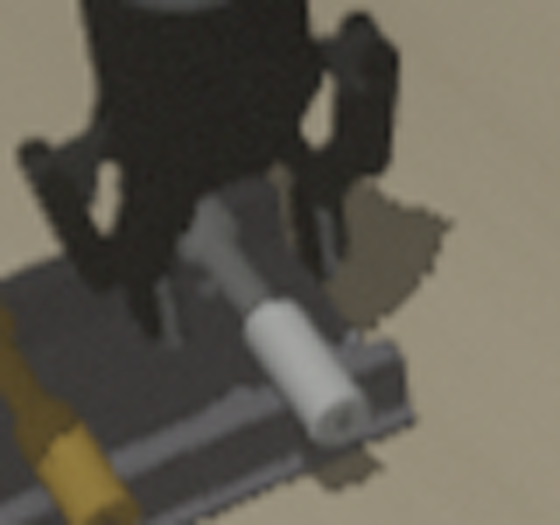

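Run:
```python
from h import *
W=load("w8"); s=W[0]; R=Ro.from_euler("xyz",s["tcp_rot"]).as_matrix()
def pt(L): return wproj(W,s["tool_pos"]+R@np.array(L))[0]
o=[((-1),px((185,189),3.7,(150,180))),((1),px((191,320),3.7,(150,180)))]
o2=[((-1),px((574,189),3.7,(150,180))),((1),px((571,320),3.7,(150,180)))]
r=least_squares(lambda p:np.concatenate([pt((-p[0],p[1]+k*.011,p[2]))-u for k,u in o]+[pt((p[0],p[1]+k*.011,p[2]))-u for k,u in o2]),[.02,0,0])
print(r.x,r.fun.round(1), "tip world z",s["tool_pos"][2]-r.x[2])
```

```text
[ 0.02794531  0.00059393 -0.01185183] [-0.6  0.1  0.8 -0.1  1.2  0.1 -1.1 -0.1] tip world z 0.030707298876452085
```

The tip fit is clean (half opening 28 mm as expected, centred, tip 12 mm behind the TCP). I'll lower 3 mm more and close.

Request:
{"api": "step_arm", "payload": {
  "motion": [
    [0,0,-2,0,0,0],
    [0.5,0.2,-3,0,0,0],
    [0.5,0.2,-3,0,0,0],
    [0.5,0.2,-3,0,0,0],
    [0.5,0.2,-3,0,0,0]
  ]
}}

```text
clock: 6.7
tool_pos: [0.5067, 0.232, 0.0161]
tcp_rot: [3.139, 0.001, -0.121]
ft_force: [-0.5, 0.4, 0.4]
grip_width: 0.647
```

Request:
{"api": "step_arm", "payload": {
  "motion": [
    [0,0,0,0,0,0],
    [0,0,0,0,0,0],
    [0,0,0,0,0,0],
    [0,0,0,0,0,0],
    [0,0,0,0,0,0]
  ],
  "hand": 1
}}

```text
clock: 7.2
tool_pos: [0.5065, 0.2321, 0.0162]
tcp_rot: [3.139, 0.001, -0.121]
ft_force: [-1.7, -0.3, 3.6]
grip_width: 0.14
```

Request:
{"api": "step_arm", "payload": {
  "motion": [
    [0,0,0,0,0,0],
    [0,0,0,0,0,0],
    [0,0,0,0,0,0],
    [0,0,0,0,0,0],
    [0,0,0,0,0,0]
  ]
}}

```text
clock: 7.7
tool_pos: [0.5066, 0.2321, 0.0163]
tcp_rot: [3.139, 0.001, -0.121]
ft_force: [-1.2, -0.9, 3.0]
grip_width: 0.137
```

Request:
{"api": "step_arm", "payload": {
  "motion": [
    [0,0,2,0,0,0],
    [0,0,6,0,0,0],
    [0,0,12,0,0,0],
    [0,0,20,0,0,0],
    [0,0,30,0,0,0]
  ]
}}

```text
clock: 8.2
tool_pos: [0.5065, 0.232, 0.0469]
tcp_rot: [3.139, 0.001, -0.121]
ft_force: [-0.7, -0.2, -1.0]
grip_width: 0.136
```

```bash
python3 snap.py w9;python3 snap.py s9 scene
python3 - <<'E'
import cv2
b=cv2.imread("pics/s9.png")[105:200,130:230]
cv2.imwrite("pics/s9c.png",cv2.resize(b,None,fx=6,fy=6,interpolation=cv2.INTER_CUBIC))
E
```

```text
8.2 [0.50646786 0.23203241 0.04693328] [ 3.13918341e+00  1.40294531e-03 -1.20858448e-01] [-0.67284463 -0.17615792 -1.00356477] 0.13611026833392714
8.25 [0.50753478 0.23242167 0.04868122] [ 3.14080829e+00 -5.86437840e-04 -1.21160293e-01] [-0.1583374   0.29441805 -0.81862146] 0.13715271960968056
```

View pics/w9.png

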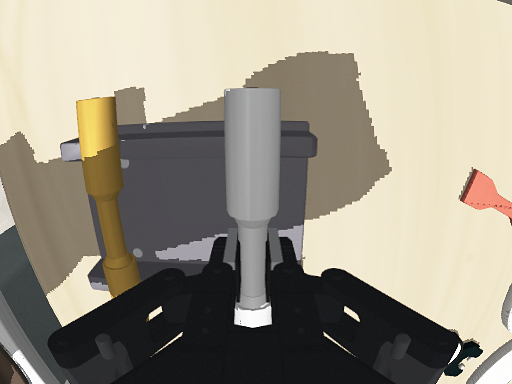

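View pics/s9c.png

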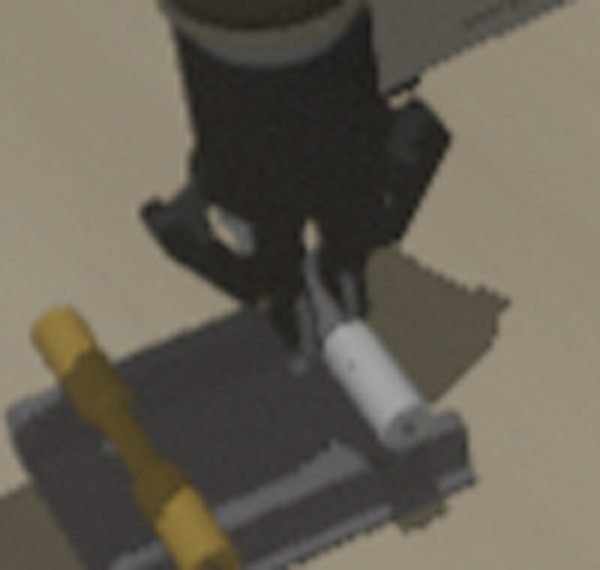

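Request:
{"api": "step_arm", "payload": {
  "motion": [
    [0,0,20,0,0,0],
    [0,0,50,0,0,0],
    [-1,-10,85,0,0,0],
    [-2,-30,115,0,0,0],
    [-3,-60,130,0,0,0]
  ]
}}

```text
clock: 8.8
tool_pos: [0.5055, 0.1739, 0.1807]
tcp_rot: [-3.139, -0.004, -0.118]
ft_force: [0.6, -0.4, -1.0]
grip_width: 0.136
```

Request:
{"api": "step_arm", "payload": {
  "motion": [
    [-2,-35,10,0,0,0],
    [-4,-75,14,0,0,0.5],
    [-6,-117,15,0,0,1],
    [-8,-160,15,0,0,1.5],
    [-10,-200,15,0,0,1.9]
  ]
}}

```text
clock: 9.3
tool_pos: [0.4951, -0.028, 0.1961]
tcp_rot: [-3.139, -0.005, -0.085]
ft_force: [0.4, -0.0, -1.5]
grip_width: 0.14
```

Request:
{"api": "step_arm", "payload": {
  "motion": [
    [-1,-35,0,0,0,0],
    [-2,-65,0,0,0,0],
    [-2,-85,0,0,0,0],
    [-2,-93,0,0,0,0],
    [-2,-93,0,0,0,0]
  ]
}}

```text
clock: 9.8
tool_pos: [0.4929, -0.1217, 0.1962]
tcp_rot: [-3.139, -0.005, -0.087]
ft_force: [-0.4, 0.2, -1.3]
grip_width: 0.139
```

```bash
python3 snap.py w10
```

```text
9.8 [ 0.4929211  -0.12172216  0.19619574] [-3.13890072 -0.00489924 -0.08684528] [-0.35768119  0.18413129 -1.34067937] 0.13934353052013201
```

View pics/w10.png

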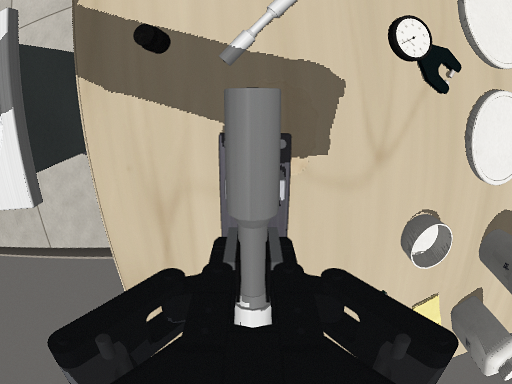

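Request:
{"api": "step_arm", "payload": {
  "motion": [
    [-15,-25,0,0,0,0],
    [-35,-55,0,-0.2,0.2,0],
    [-52,-82,0,-0.3,0.3,0],
    [-62,-97,0,-0.3,0.3,0],
    [-65,-100,0,-0.3,0.3,0]
  ]
}}

```text
clock: 10.35
tool_pos: [0.4274, -0.2208, 0.1961]
tcp_rot: [3.139, 0.0, -0.086]
ft_force: [0.8, 0.7, -1.5]
grip_width: 0.139
```

```bash
python3 snap.py w11;  python3 - <<'E'
import cv2
b=cv2.imread("pics/w11.png")
cv2.imwrite("pics/w11c.png",cv2.resize(b[60:300,240:440],None,fx=2.5,fy=2.5,interpolation=cv2.INTER_CUBIC))
E
```

```text
10.35 [ 0.42736154 -0.22079167  0.19614284] [ 3.13927515e+00  1.47301284e-04 -8.62850199e-02] [ 0.75413607  0.65880152 -1.50523324] 0.1385834806654228
```

View pics/w11.png

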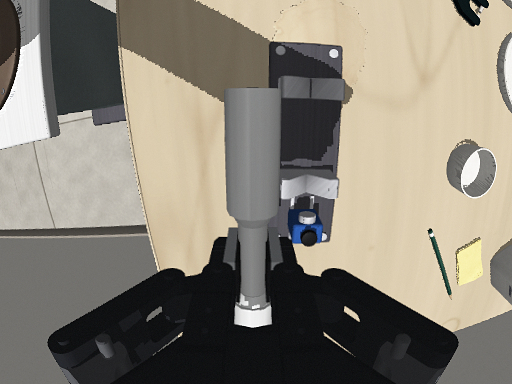

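View pics/w11c.png

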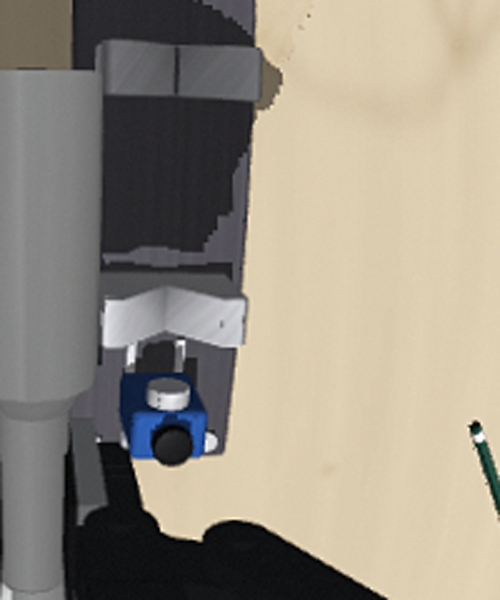

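Run:
```python
from h import *
W=load("w11"); q=lambda u:px(u,2.5,(240,60))
obs=[]
def add(l,u): obs.append((l,q(u)))
add((-.063,-.032,.056),(104,40));add((-.063,.032,.056),(259,45));add((-.041,-.032,.056),(106,94));add((-.041,.032,.056),(262,101))
add((.063,-.032,.056),(105,347));add((.063,.032,.056),(243,347))
add((.041,.032,.056),(246,297));add((-.041,0,.035),(176,97));add((.063,0,.035),(168,317))
full=[((-.105,-.042,.012),(270,43)),((-.105,.042,.012),(342.5,46.5))]
obs+=[(l,np.array(u)) for l,u in full]
for z in (None,0):
    def g(p):
        p=list(p)
        if z is not None:p[2]=z
        return np.concatenate([wproj(W,place(p,[l]))[0]-u for l,u in obs])
    r=least_squares(g,[.488,-.192,0,-1.66],loss="soft_l1"); p=r.x; print(p,np.degrees(p[3]));print(g(p).reshape(-1,2).round(1).tolist())
```

```text
[ 0.49111265 -0.1919203  -0.00667723 -1.65679312] -94.92725317328868
[[0.9, 0.4], [1.5, 1.4], [-0.1, 0.7], [-0.3, 0.4], [-1.9, -1.0], [0.9, -1.3], [1.4, -0.7], [-0.3, 0.0], [-0.8, 4.6], [-0.5, -1.0], [-0.5, -0.5]]
[ 0.48995534 -0.1912485   0.         -1.65560008] -94.85889721054129
[[0.2, -0.6], [2.3, 0.5], [-0.8, 0.2], [0.5, -0.1], [-2.4, 0.7], [1.6, 0.3], [2.2, 0.5], [-0.3, -0.4], [-0.8, 6.0], [-1.3, -2.5], [0.1, -1.9]]
```

Request:
{"api": "step_arm", "payload": {
  "motion": [
    [15,12,0,0,0,0],
    [35,26,0,0,0,0],
    [53,40,-8,0,0,0],
    [62,47,-20,0,0,0],
    [65,49,-30,0,0,0]
  ]
}}

```text
clock: 10.9
tool_pos: [0.494, -0.1683, 0.1646]
tcp_rot: [3.14, 0.001, -0.081]
ft_force: [-0.9, -0.1, -1.8]
grip_width: 0.141
```

Request:
{"api": "step_arm", "payload": {
  "motion": [
    [0,0,-20,0,0,0],
    [0,0,-45,0,0,0],
    [0,0,-65,0,0,0],
    [0,0,-78,0,0,0],
    [0,0,-82,0,0,0]
  ]
}}

```text
clock: 11.4
tool_pos: [0.4927, -0.1681, 0.081]
tcp_rot: [3.14, 0.004, -0.081]
ft_force: [-0.0, -0.5, -0.8]
grip_width: 0.138
```

```bash
python3 snap.py w12;python3 snap.py s12 scene;python3 snap.py t12 top;  python3 - <<'E'
import cv2
b=cv2.imread("pics/s12.png")
cv2.imwrite("pics/s12c.png",cv2.resize(b[190:350,210:350],None,fx=3.7,fy=3.7,interpolation=cv2.INTER_CUBIC))
E
```

```text
11.4 [ 0.49274593 -0.16811576  0.08102808] [ 3.14005149  0.00406215 -0.08143434] [-0.00176927 -0.46989796 -0.81704264] 0.13841254238866393
11.45 [ 0.49309632 -0.1682457   0.08139107] [ 3.13996882  0.00334867 -0.08145144] [-0.8198165  -0.73766757 -1.04986913] 0.13995556933041184
11.5 [ 0.4936389  -0.16841251  0.08232188] [ 3.13993732e+00  2.12051380e-03 -8.14574719e-02] [ 0.34417194  0.58964053 -1.39817981] 0.13721305157905445
```

View pics/w12.png

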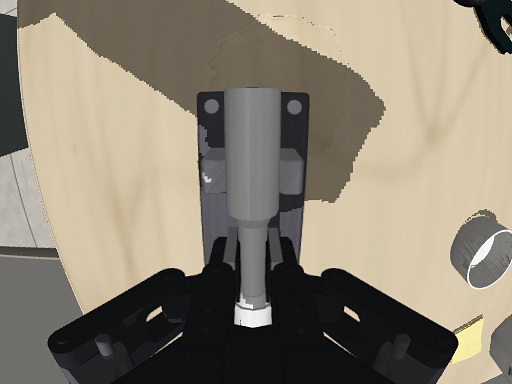

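View pics/s12c.png

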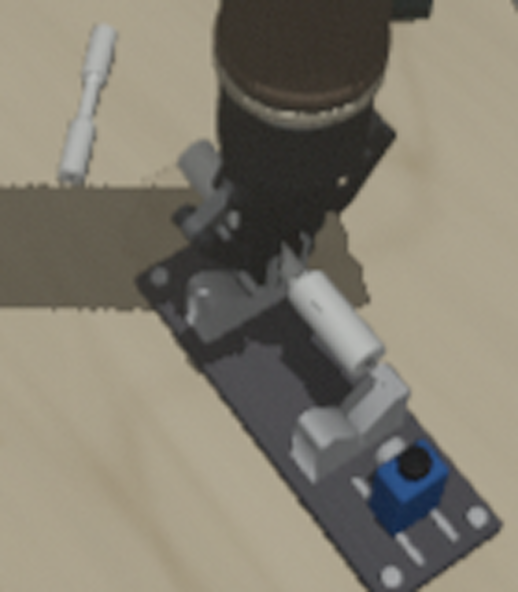

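Run:
```python
import cv2
b=cv2.imread("pics/w12.png")
cv2.imwrite("pics/w12c.png",cv2.resize(b[80:220,180:330],None,fx=4,fy=4,interpolation=cv2.INTER_CUBIC))
```

```text
(no output)
```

View pics/w12c.png

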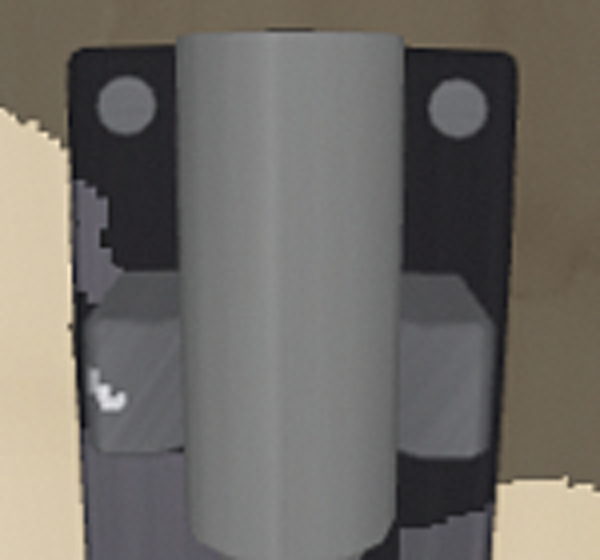

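Run:
```python
from h import *
W=load("w12"); q=lambda u:px(u,4,(180,80))
d=np.array([-.0863,-.9963])
def loc(xy): # relative to v_axis est (0.4905,-0.1917)
    v=xy-np.array([.4905,-.1917]); return v@d, v@np.array([-d[1],d[0]])
for n,u,z in [("screws",(292.5,107),.014),("plate end",(293.5,50),.012),("supp-",(289,321),.056),("supp+",(292.5,455),.056),("bar far",(290.5,33),.105),("bar sh",(292.5,525),.105)]:
    w=wray(W,q(u),z); print(n,w.round(4),np.round(loc(w),4))
print(loc(W[0]["tool_pos"][:2]))
```

```text
screws [ 0.4984 -0.0983] [-0.0938 -0.0002]
plate end [ 0.4994 -0.0879] [-1.042e-01 -1.000e-04]
supp- [ 0.4955 -0.1285] [-0.0634 -0.0004]
supp+ [ 0.4943 -0.1498] [-0.0421  0.0002]
bar far [ 0.4995 -0.0866] [-1.055e-01 -1.000e-04]
bar sh [ 0.4952 -0.1413] [-0.0506  0.0004]
(np.float64(-0.02369080280433553), np.float64(0.00020229525131024495))
```

Request:
{"api": "step_arm", "payload": {
  "motion": [
    [-0.5,-1,-10,0,0,-0.1],
    [-1,-2,-22,0,0,-0.3],
    [-1.4,-3.6,-32,0,0,-0.3],
    [-1.4,-3.6,-38,0,0,-0.3],
    [-1.4,-3.6,-40,0,0,-0.3]
  ]
}}

```text
clock: 12.05
tool_pos: [0.4921, -0.1721, 0.0419]
tcp_rot: [3.14, 0.003, -0.087]
ft_force: [0.5, -0.3, -1.7]
grip_width: 0.141
```

Request:
{"api": "step_arm", "payload": {
  "motion": [
    [0,0,0,0,0,0],
    [0,0,0,0,0,0],
    [0,0,0,0,0,0],
    [0,0,0,0,0,0],
    [0,0,0,0,0,0]
  ]
}}

```text
clock: 12.55
tool_pos: [0.4923, -0.1721, 0.0422]
tcp_rot: [3.14, 0.002, -0.087]
ft_force: [-0.3, -0.4, -1.0]
grip_width: 0.137
```

Request:
{"api": "step_arm", "payload": {
  "motion": [
    [0,0,-2,0,0,0],
    [0,0,-5,0,0,0],
    [0,0,-8,0,0,0],
    [0,0,-10,0,0,0],
    [0,0,-11,0,0,0]
  ]
}}

```text
clock: 13.05
tool_pos: [0.4921, -0.1721, 0.0308]
tcp_rot: [3.14, 0.003, -0.087]
ft_force: [-0.7, 0.2, -2.7]
grip_width: 0.138
```

Request:
{"api": "step_arm", "payload": {
  "motion": [
    [0,0,-0.2,0,0,0],
    [0,0,-0.5,0,0,0],
    [0,0,-0.8,0,0,0],
    [0,0,-1,0,0,0],
    [0,0,-1.2,0,0,0]
  ]
}}

```text
clock: 13.55
tool_pos: [0.4922, -0.1721, 0.0297]
tcp_rot: [3.14, 0.002, -0.087]
ft_force: [0.3, 0.2, -1.8]
grip_width: 0.14
```

Request:
{"api": "step_arm", "payload": {
  "motion": [
    [0,0,-0.2,0,0,0],
    [0,0,-0.5,0,0,0],
    [0,0,-0.8,0,0,0],
    [0,0,-1,0,0,0],
    [0,0,-1,0,0,0]
  ]
}}

```text
clock: 14.05
tool_pos: [0.4922, -0.1721, 0.0288]
tcp_rot: [3.14, 0.002, -0.087]
ft_force: [-1.9, 0.7, 3.7]
grip_width: 0.142
```

Request:
{"api": "step_arm", "payload": {
  "motion": [
    [0,0,-0.2,0,0,0],
    [0,0,-0.4,0,0,0],
    [0,0,-0.6,0,0,0],
    [0,0,-0.8,0,0,0],
    [0,0,-0.8,0,0,0]
  ]
}}

```text
clock: 14.55
tool_pos: [0.4921, -0.1721, 0.0287]
tcp_rot: [3.141, 0.002, -0.087]
ft_force: [-4.0, 1.2, 11.4]
grip_width: 0.14
```

Seated: contact felt at TCP z 28.8 mm, where 28.3 was expected. I'll relieve the load slightly, then release so the bar settles in the Vs.

Request:
{"api": "step_arm", "payload": {
  "motion": [
    [-0.1,0,0.2,0,0,0],
    [-0.3,0,0.4,0,0,0],
    [-0.3,0,0.5,0,0,0],
    [-0.3,0,0.5,0,0,0],
    [-0.3,0,0.5,0,0,0]
  ]
}}

```text
clock: 15.05
tool_pos: [0.4918, -0.1721, 0.029]
tcp_rot: [3.141, 0.002, -0.087]
ft_force: [0.7, -0.5, -1.0]
grip_width: 0.141
```

Request:
{"api": "step_arm", "payload": {
  "motion": [
    [0,0,-0.2,0,0,0],
    [0,0,-0.4,0,0,0],
    [0,0,-0.4,0,0,0],
    [0,0,-0.4,0,0,0],
    [0,0,-0.4,0,0,0]
  ]
}}

```text
clock: 15.55
tool_pos: [0.4918, -0.1721, 0.0286]
tcp_rot: [3.141, 0.002, -0.087]
ft_force: [0.0, 0.6, -0.3]
grip_width: 0.141
```

Request:
{"api": "step_arm", "payload": {
  "motion": [
    [0,0,0,0,0,0],
    [0,0,0,0,0,0],
    [0,0,0,0,0,0],
    [0,0,0,0,0,0],
    [0,0,0,0,0,0]
  ],
  "hand": 0.3
}}

```text
clock: 16.05
tool_pos: [0.4919, -0.1721, 0.0287]
tcp_rot: [3.141, 0.002, -0.087]
ft_force: [0.4, -0.3, -0.6]
grip_width: 0.351
```

```bash
python3 snap.py w13;python3 snap.py s13 scene
python3 - <<'E'
import cv2
b=cv2.imread("pics/s13.png")
cv2.imwrite("pics/s13c.png",cv2.resize(b[190:350,210:350],None,fx=3.7,fy=3.7,interpolation=cv2.INTER_CUBIC))
E
```

```text
16.05 [ 0.49186728 -0.17208113  0.02865233] [ 3.14057962e+00  2.15367148e-03 -8.70147097e-02] [ 0.42298903 -0.26243168 -0.57576667] 0.35149038052681925
16.1 [ 0.49183925 -0.17209627  0.02864139] [ 3.14056775e+00  2.18064781e-03 -8.70863778e-02] [0.16386143 0.24114082 0.24417138] 0.3517433932480577
```

View pics/w13.png

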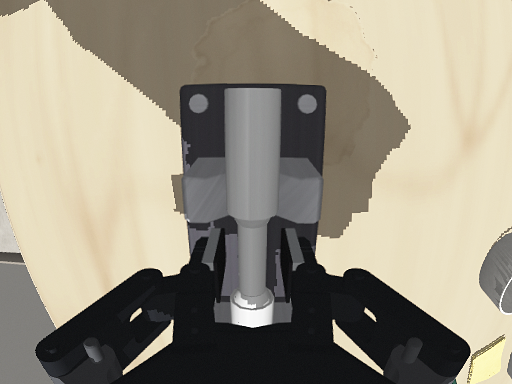

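View pics/s13c.png

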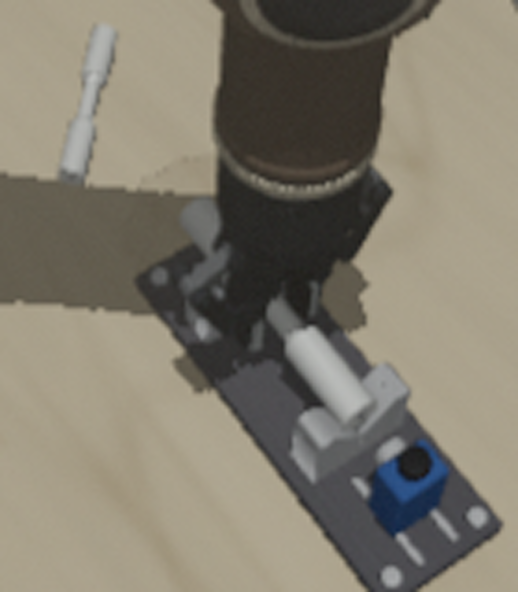

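The bar lies in both Vs, with its far head between the flanks and the hand centred. Regripping for the push.

Request:
{"api": "step_arm", "payload": {
  "motion": [
    [0,0,0,0,0,0],
    [0,0,0,0,0,0],
    [0,0,0,0,0,0],
    [0,0,0,0,0,0],
    [0,0,0,0,0,0]
  ],
  "hand": 1
}}

```text
clock: 16.65
tool_pos: [0.4916, -0.172, 0.0287]
tcp_rot: [3.141, 0.003, -0.087]
ft_force: [-2.6, 1.0, 5.1]
grip_width: 0.14
```

Request:
{"api": "step_arm", "payload": {
  "motion": [
    [-0.1,-1,0,0,0,0],
    [-0.2,-2,0,0,0,0],
    [-0.3,-3,0,0,0,0],
    [-0.35,-4,0,0,0,0],
    [-0.43,-5,0,0,0,0]
  ]
}}

```text
clock: 17.15
tool_pos: [0.4914, -0.1747, 0.0288]
tcp_rot: [-3.139, 0.003, -0.086]
ft_force: [-1.4, 7.5, 6.8]
grip_width: 0.137
```

Request:
{"api": "step_arm", "payload": {
  "motion": [
    [-0.1,0,0.2,0,0,0],
    [-0.1,0,0.4,0,0,0],
    [-0.2,-1,0.4,0,0,0],
    [-0.3,-2,0.4,0,0,0],
    [-0.3,-3,0.4,0,0,0]
  ]
}}

```text
clock: 17.65
tool_pos: [0.491, -0.178, 0.029]
tcp_rot: [-3.14, 0.003, -0.086]
ft_force: [-0.7, 0.3, -1.1]
grip_width: 0.141
```

Run:
```python
from plant import *
s=state();print(s["tool_pos"],s["tcp_rot"],s["ft_force"],s["wrist_torque"])
```

```text
[ 0.49098747 -0.17801029  0.02903375] [-3.13973741  0.00344126 -0.08582737] [-0.68432852  0.26415767 -1.09391519] [ 0.00199105  0.01104426 -0.00417216]
```

Run:
```python
from h import *
W=load("w11"); q=lambda u:px(u,2.5,(240,60))
d=np.array([-.0863,-.9963])
for u,z in [((168,376),.0425),((168,385),.052),((168,393),.0615)]:
    w=wray(W,q(u),z); print(u,z,w.round(4),((w-np.array([.4905,-.1917]))@d).round(4))
b=cv2.imread("pics/w11.png")
cv2.imwrite("pics/w11d.png",cv2.resize(b[185:255,270:350],None,fx=8,fy=8,interpolation=cv2.INTER_CUBIC))
```

```text
(168, 376) 0.0425 [ 0.4838 -0.2722] 0.0808
(168, 385) 0.052 [ 0.4822 -0.2724] 0.0811
(168, 393) 0.0615 [ 0.4805 -0.2719] 0.0807
```

View pics/w11d.png

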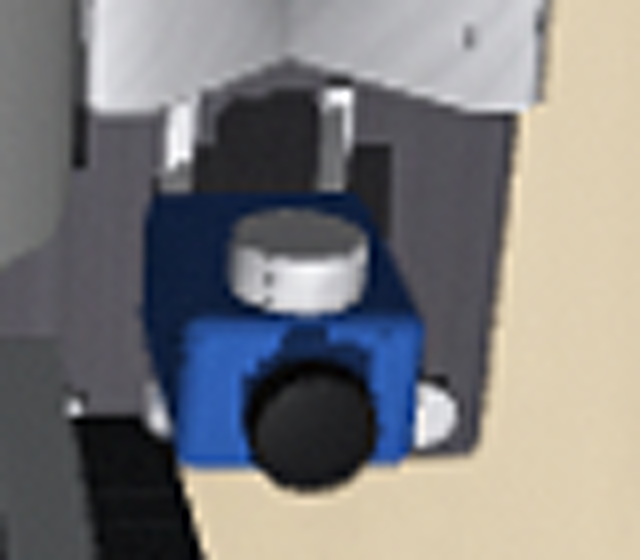

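The anvil face measures about 81 mm past v_axis, so roughly 15 mm of travel remains. I'll cover about 9 mm, then creep.

Request:
{"api": "step_arm", "payload": {
  "motion": [
    [-0.1,-1,-0.1,0,0,0],
    [-0.2,-2,-0.2,0,0,0],
    [-0.3,-3,-0.2,0,0,0],
    [-0.35,-4,-0.2,0,0,0],
    [-0.43,-5,-0.2,0,0,0]
  ]
}}

```text
clock: 18.15
tool_pos: [0.4905, -0.183, 0.0289]
tcp_rot: [-3.14, 0.003, -0.086]
ft_force: [0.2, 1.2, -0.6]
grip_width: 0.139
```

Request:
{"api": "step_arm", "payload": {
  "motion": [
    [-0.1,-1,0,0,0,0],
    [-0.2,-2,0,0,0,0],
    [-0.3,-3,0,0,0,0],
    [-0.35,-4,0,0,0,0],
    [-0.35,-4,0,0,0,0]
  ]
}}

```text
clock: 18.65
tool_pos: [0.4902, -0.1873, 0.0289]
tcp_rot: [-3.14, 0.003, -0.086]
ft_force: [-0.2, -0.3, -0.3]
grip_width: 0.143
```

Request:
{"api": "step_arm", "payload": {
  "motion": [
    [0,-0.5,0,0,0,0],
    [-0.1,-1,0,0,0,0],
    [-0.1,-1.4,0,0,0,0],
    [-0.15,-1.8,0,0,0,0],
    [-0.17,-2,0,0,0,0]
  ]
}}

```text
clock: 19.15
tool_pos: [0.49, -0.1893, 0.0289]
tcp_rot: [-3.14, 0.003, -0.086]
ft_force: [-0.2, 1.4, -0.9]
grip_width: 0.141
```

Request:
{"api": "step_arm", "payload": {
  "motion": [
    [0,-0.3,0,0,0,0],
    [-0.1,-0.6,0,0,0,0],
    [-0.1,-0.9,0,0,0,0],
    [-0.1,-1.2,0,0,0,0],
    [-0.1,-1.5,0,0,0,0]
  ]
}}

```text
clock: 19.65
tool_pos: [0.4898, -0.1909, 0.0289]
tcp_rot: [-3.14, 0.003, -0.086]
ft_force: [-0.8, 2.4, -0.2]
grip_width: 0.139
```

Request:
{"api": "step_arm", "payload": {
  "motion": [
    [0,-0.3,0,0,0,0],
    [-0.1,-0.6,0,0,0,0],
    [-0.1,-0.9,0,0,0,0],
    [-0.1,-1.2,0,0,0,0],
    [-0.1,-1.2,0,0,0,0]
  ]
}}

```text
clock: 20.15
tool_pos: [0.4897, -0.1921, 0.0289]
tcp_rot: [-3.14, 0.003, -0.086]
ft_force: [0.2, 1.3, -0.2]
grip_width: 0.139
```

Request:
{"api": "step_arm", "payload": {
  "motion": [
    [0,-0.3,0,0,0,0],
    [0,-0.6,0,0,0,0],
    [-0.1,-0.9,0,0,0,0],
    [-0.1,-1,0,0,0,0],
    [-0.1,-1,0,0,0,0]
  ]
}}

```text
clock: 20.65
tool_pos: [0.4896, -0.1932, 0.0288]
tcp_rot: [-3.14, 0.003, -0.086]
ft_force: [0.3, 1.7, -0.7]
grip_width: 0.139
```

Request:
{"api": "step_arm", "payload": {
  "motion": [
    [0,-0.3,0,0,0,0],
    [0,-0.6,0,0,0,0],
    [-0.1,-0.9,0,0,0,0],
    [-0.1,-1,0,0,0,0],
    [-0.1,-1,0,0,0,0]
  ]
}}

```text
clock: 21.15
tool_pos: [0.4895, -0.1944, 0.0289]
tcp_rot: [-3.14, 0.003, -0.086]
ft_force: [-1.0, 1.8, 0.3]
grip_width: 0.136
```

Request:
{"api": "step_arm", "payload": {
  "motion": [
    [0,-0.2,0,0,0,0],
    [0,-0.4,0,0,0,0],
    [-0.1,-0.6,0,0,0,0],
    [-0.1,-0.8,0,0,0,0],
    [-0.1,-0.8,0,0,0,0]
  ]
}}

```text
clock: 21.65
tool_pos: [0.4895, -0.1946, 0.0288]
tcp_rot: [-3.139, 0.004, -0.086]
ft_force: [0.2, 4.9, 0.8]
grip_width: 0.138
```

Contact: travel stalled and Fy rose to 4.9 N against about 1.6 N of drag. I'll raise the force stepwise.

Request:
{"api": "step_arm", "payload": {
  "motion": [
    [0,-0.5,0,0,0,0],
    [0,-0.6,0,0,0,0],
    [0,-0.7,0,0,0,0],
    [0,-0.8,0,0,0,0],
    [0,-0.8,0,0,0,0]
  ]
}}

```text
clock: 22.15
tool_pos: [0.4895, -0.1946, 0.0288]
tcp_rot: [-3.138, 0.004, -0.085]
ft_force: [-0.9, 6.4, 2.4]
grip_width: 0.139
```

Run:
```python
from plant import *
s=state();print(s["tool_pos"],s["tcp_rot"],s["ft_force"],s["wrist_torque"])
```

```text
[ 0.48945873 -0.19458097  0.0288324 ] [-3.13840878  0.00395029 -0.08538813] [-0.85413696  6.37901433  2.43199261] [ 1.19821104  0.05451345 -0.06724883]
```

Request:
{"api": "step_arm", "payload": {
  "motion": [
    [0,-0.7,0.1,0,0,0],
    [0,-0.8,0.1,0,0,0],
    [0,-0.9,0.1,0,0,0],
    [0,-1,0.1,0,0,0],
    [0,-1.1,0.1,0,0,0]
  ]
}}

```text
clock: 22.65
tool_pos: [0.4895, -0.1946, 0.0288]
tcp_rot: [-3.137, 0.005, -0.085]
ft_force: [-0.1, 7.6, 2.5]
grip_width: 0.136
```

Run:
```python
from plant import *
s=state();print(s["tool_pos"],s["tcp_rot"],s["ft_force"],s["wrist_torque"])
grab_frame("top");s=state();print(s["tool_pos"],s["ft_force"])
```

```text
[ 0.48946567 -0.1945724   0.02883367] [-3.13701708  0.00450382 -0.08470292] [-0.0729923   7.63653009  2.52985683] [ 1.44570866  0.01571466 -0.19804765]
[ 0.48951356 -0.19455537  0.02885873] [-0.4756514   5.22931268  1.29486359]
```

Request:
{"api": "step_arm", "payload": {
  "motion": [
    [0,-0.9,0.1,0,0,0],
    [0,-1.1,0.1,0,0,0],
    [0,-1.2,0.1,0,0,0],
    [0,-1.3,0.1,0,0,0],
    [0,-1.4,0.1,0,0,0]
  ]
}}

```text
clock: 23.2
tool_pos: [0.4895, -0.1946, 0.0288]
tcp_rot: [-3.135, 0.005, -0.084]
ft_force: [0.1, 8.4, 2.0]
grip_width: 0.139
```

Request:
{"api": "step_arm", "payload": {
  "motion": [
    [0,-1.2,0.1,0,0,0],
    [0,-1.3,0.1,0,0,0],
    [0,-1.4,0.1,0,0,0],
    [0,-1.5,0.1,0,0,0],
    [0,-1.55,0.1,0,0,0]
  ]
}}

```text
clock: 23.7
tool_pos: [0.4895, -0.1945, 0.0288]
tcp_rot: [-3.133, 0.006, -0.083]
ft_force: [-0.1, 8.5, 2.1]
grip_width: 0.141
```

Run:
```python
from plant import *
s=state();print(s["tool_pos"],s["tcp_rot"],s["ft_force"],s["wrist_torque"])
```

```text
[ 0.48946135 -0.19451507  0.02882571] [-3.13325312  0.0060024  -0.08293588] [-0.14411183  8.50717863  2.05448142] [ 1.66723763  0.01917401 -0.1987879 ]
```

About 8.5–8.8 N total, less about 1.7 N drag, leaves roughly 7 N on the stop, and the TCP hasn't crept. Easing off with a small forward bias, then releasing.

Request:
{"api": "step_arm", "payload": {
  "motion": [
    [0,-1.0,0,0,0,0],
    [0,-0.8,0,0,0,0],
    [0,-0.6,0,0,0,0],
    [0,-0.4,0,0,0,0],
    [0,-0.4,0,0,0,0]
  ]
}}

```text
clock: 24.2
tool_pos: [0.4895, -0.1945, 0.0288]
tcp_rot: [-3.133, 0.006, -0.083]
ft_force: [-0.3, 5.1, 1.1]
grip_width: 0.137
```

Request:
{"api": "step_arm", "payload": {
  "motion": [
    [0,-0.3,0,0,0,0],
    [0,-0.3,0,0,0,0],
    [0,-0.3,0,0,0,0],
    [0,-0.3,0,0,0,0],
    [0,-0.3,0,0,0,0]
  ],
  "hand": 0.3
}}

```text
clock: 24.7
tool_pos: [0.4894, -0.1951, 0.0288]
tcp_rot: [-3.133, 0.006, -0.083]
ft_force: [0.0, -0.1, -0.6]
grip_width: 0.352
```

```bash
python3 snap.py w14; python3 snap.py s14 scene;python3 - <<'E'
import cv2
b=cv2.imread("pics/s14.png")
cv2.imwrite("pics/s14c.png",cv2.resize(b[190:350,210:350],None,fx=3.7,fy=3.7,interpolation=cv2.INTER_CUBIC))
E
```

```text
24.7 [ 0.48944661 -0.1950734   0.02884143] [-3.13303206  0.00609031 -0.08284626] [ 0.04416184 -0.11225494 -0.60910327] 0.35167904638436037
24.75 [ 0.48946088 -0.19496232  0.02882758] [-3.13294564  0.0061206  -0.08269102] [0.76094757 0.42889608 0.00229941] 0.34929430524065064
```

View pics/w14.png

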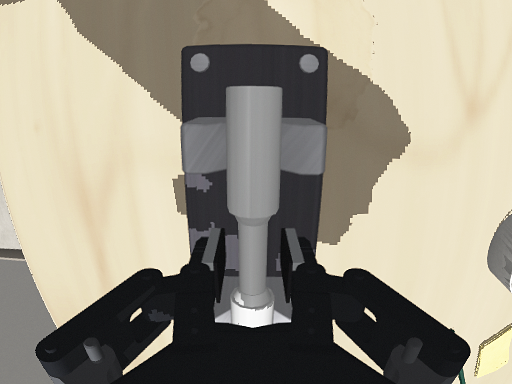

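View pics/s14c.png

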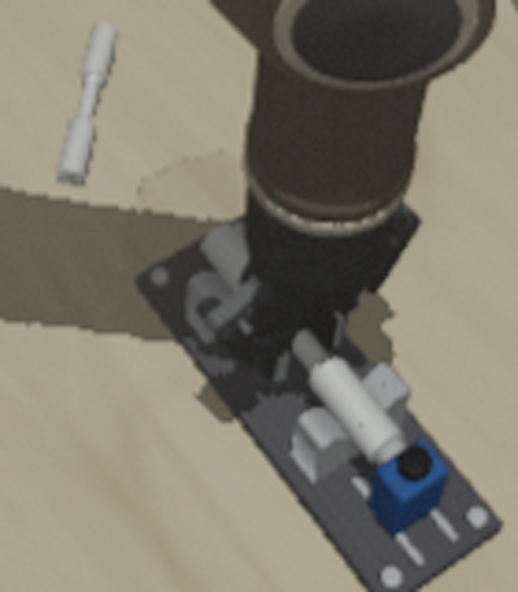

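Request:
{"api": "step_arm", "payload": {
  "motion": [
    [0,0,0,0,0,0],
    [0,0,0,0,0,0],
    [0,0,2,0,0,0],
    [0,0,6,0,0,0],
    [0,0,12,0,0,0]
  ],
  "hand": 0
}}

```text
clock: 25.3
tool_pos: [0.4893, -0.1949, 0.0411]
tcp_rot: [-3.133, 0.007, -0.083]
ft_force: [0.2, 0.3, -0.2]
grip_width: 0.501
```

Request:
{"api": "step_arm", "payload": {
  "motion": [
    [0,0,12,0,0,0],
    [0,0,30,0,0,0],
    [0,0,55,0,0,0],
    [0,0,85,0,0,0],
    [0,0,115,0,0,0]
  ]
}}

```text
clock: 25.8
tool_pos: [0.489, -0.195, 0.1581]
tcp_rot: [-3.133, 0.006, -0.083]
ft_force: [0.5, 0.0, -0.1]
grip_width: 0.497
```

Request:
{"api": "step_arm", "payload": {
  "motion": [
    [0,10,20,0,0,0],
    [-5,35,30,0,0,0],
    [-15,60,35,0,0,0],
    [-20,80,40,0,0,0],
    [-20,85,40,0,0,0]
  ]
}}

```text
clock: 26.3
tool_pos: [0.4689, -0.1081, 0.1995]
tcp_rot: [-3.131, 0.005, -0.081]
ft_force: [0.3, 0.8, 0.3]
grip_width: 0.498
```

```bash
python3 snap.py t15 top; python3 snap.py s15 scene;python3 - <<'E'
import cv2
b=cv2.imread("pics/s15.png")
cv2.imwrite("pics/s15c.png",cv2.resize(b[230:350,230:350],None,fx=5,fy=5,interpolation=cv2.INTER_CUBIC))
b=cv2.imread("pics/t15.png")
cv2.imwrite("pics/t15c.png",cv2.resize(b[195:255,290:405],None,fx=6.9,fy=6.9,interpolation=cv2.INTER_CUBIC))
E
```

```text
26.3 [ 0.46891293 -0.10805318  0.19952053] [-3.13145927  0.00470763 -0.08078242] [0.31502423 0.78918443 0.28490842] 0.4977476993945995
26.35 [ 0.46929295 -0.10831429  0.19914958] [-3.13178498  0.00469773 -0.08068659] [ 0.66532693  0.20940191 -0.22550332] 0.49842292495612683
```

View pics/t15c.png

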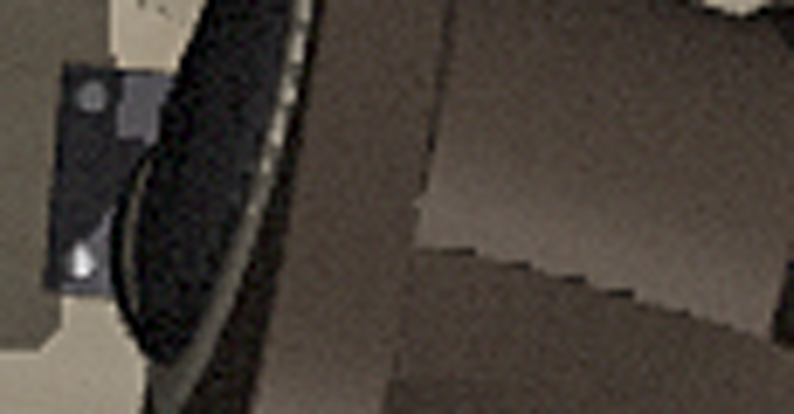

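View pics/s15c.png

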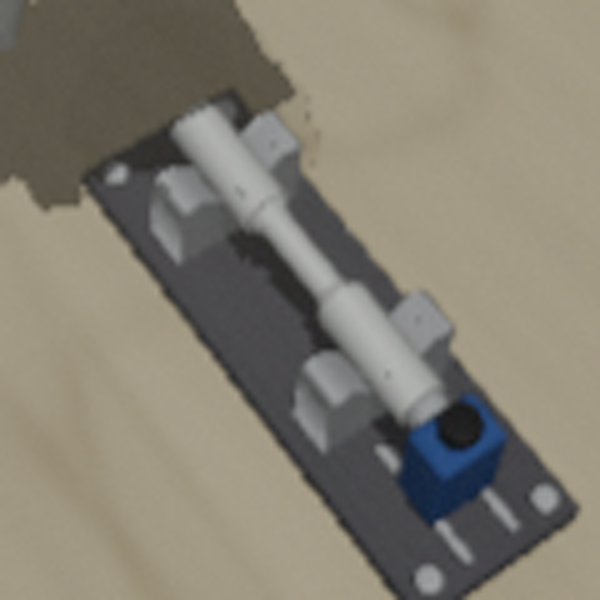

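View pics/t15.png

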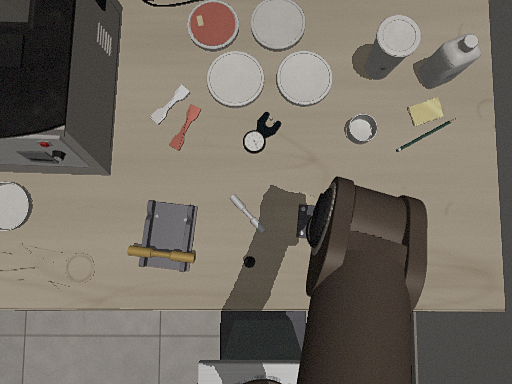

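```bash
python3 snap.py w15
python3 - <<'E'
import cv2,numpy as np
def blue(n):
    b=cv2.imread(n)[290:345,295:345].astype(int); m=(b[...,0]>b[...,2]+35)
    y,x=np.nonzero(m); return x.mean()+295,y.mean()+290,len(x),x.max()+295,y.max()+290
print(blue("pics/scene0.png"),blue("pics/s14.png"),blue("pics/s15.png"))
a=cv2.imread("pics/scene0.png",0);b=cv2.imread("pics/s15.png",0)
for s in [np.s_[308:338,312:334],np.s_[325:348,300:345]]:
    x=a[s].astype(np.float32);y=b[s].astype(np.float32);print(cv2.phaseCorrelate(x,y,cv2.createHanningWindow(x.shape[::-1],cv2.CV_32F)))
w=cv2.imread("pics/w15.png")
E
```

```text
26.4 [ 0.46938247 -0.10950804  0.19886804] [-3.13251805  0.00490847 -0.08152881] [ 0.87806207 -0.42044609  0.35682719] 0.4982911377014481
(np.float64(319.8875502008032), np.float64(322.43775100401604), 249, np.int64(330), np.int64(333)) (np.float64(319.59856630824373), np.float64(322.5268817204301), 279, np.int64(330), np.int64(333)) (np.float64(319.66051660516604), np.float64(322.65682656826567), 271, np.int64(330), np.int64(333))
((0.014947667741665782, -0.1315007307352527), 0.7924745523267323)
((0.5854218439574552, -0.015340802471452974), 0.9336690134472317)
```

View pics/w15.png

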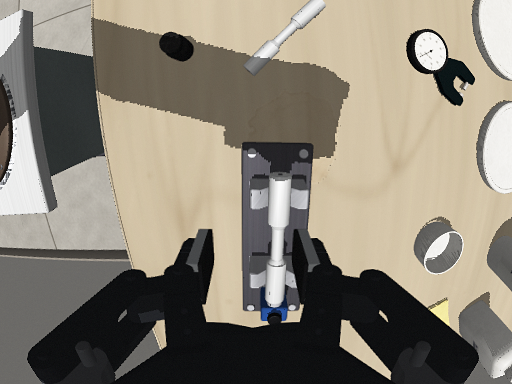

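Request:
{"api": "step_arm", "payload": {
  "motion": [
    [-8,-15,0,0,0,0],
    [-20,-45,0,0,0,0],
    [-32,-80,0,0,0,0],
    [-38,-105,0,0,0,0],
    [-40,-110,0,0,0,0]
  ]
}}

```text
clock: 26.95
tool_pos: [0.4278, -0.225, 0.1988]
tcp_rot: [-3.135, 0.005, -0.089]
ft_force: [-0.0, 0.3, 0.2]
grip_width: 0.5
```

```bash
python3 snap.py w16
python3 - <<'E'
import cv2
b=cv2.imread("pics/w16.png")
cv2.imwrite("pics/w16c.png",cv2.resize(b[60:260,230:390],None,fx=3,fy=3,interpolation=cv2.INTER_CUBIC))
E
```

```text
26.95 [ 0.42784735 -0.22497885  0.19879038] [-3.13508061  0.00532051 -0.08914267] [-0.03758495  0.28198929  0.17826275] 0.5001537235924196
```

View pics/w16c.png

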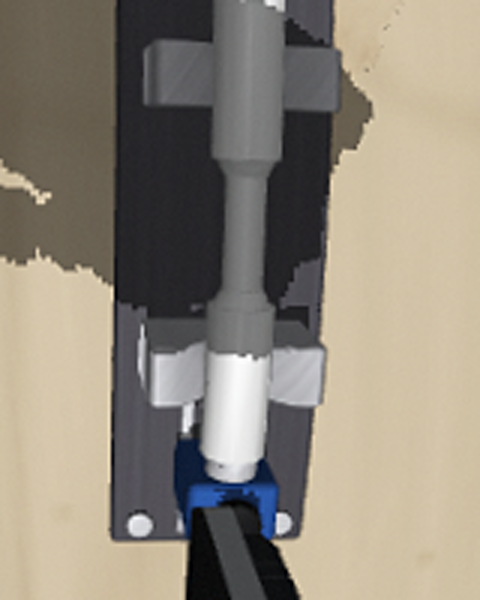

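The bar is straight in both Vs and its end meets the anvil with no visible gap. Handing in.

Run:
```python
from plant import *
print(job_done())
```

```text
the job is handed in; nothing more can be done
None
```

The large aluminium bar lies in both Vs of the V-block and bears on the end stop. I handed the job in at about 27 s, and no verdict was reported.

**What I did:** I took the bar from the rack, lowered it until I felt the Vs, and released it once so it could seat. I then regripped it, slid it about 22 mm, and pressed it on the stop.

**Push force:** The wrist read 8.5 N at the end of the push (about 8.8 N going by its torque). I put the drag in the Vs at about 1.7 N, so the stop felt roughly 7 N. That is a difference of two noisy readings (drag read 1.2–2.4 N), so it could be off by about 1 N.

**Last checks:**
- **Bar:** The scene and wrist pictures show it in both Vs, its end on the anvil with no visible gap.
- **Stop:** It did not move; its position in the picture is the same to within about 0.3 pixel.
- **Other things:** The brass bar, vial, gauge and cup looked undisturbed in the last top view, which I judged by eye only.
- **Hand:** It ended clear of everything, with wrist force near zero.

**What disagreed with the text:**
- **Finger length:** The fingertips stood about 25–30 mm farther back than stated, so my first close shut on nothing above the bar. I measured them in the wrist picture and gripped 30 mm lower, which worked.
- **Camera agreement:** The wrist camera and the fixed cameras differed by 2–4 mm; I used the wrist camera.
- **Tool tilt:** The tool leaned about 0.4° under the final push. I saw no effect on the bar afterwards.

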